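Snap a relay onto the mounting rail and close it up to the supply unit

ROBOT

A 7-joint arm with a two-finger parallel gripper is mounted at the origin on the work surface. World frame = base frame: x ahead of the robot, y to its left, z up, the work surface at z = 0. Lengths are in mm, angles in rad, forces in N, time in s.
With the tool pointing down it reaches from about 400 to 875 mm from the base axis. Payload 19.3 kg.
Tool frame: the origin (TCP) lies at the very end of the fingers, on their centre line; the grasp point (between the pads) lies 19 mm behind it (hold_point_z is the distance from the TCP to the grasp point, in mm); z points along the fingers, y is the direction in which the jaws open and shut (so a half turn about z gives the same grasp; the last joint's range is limited). The gripper opens to 85 mm and grips with 20 to 120 N. Pads are 22 mm wide; open, the fingers measure 114 mm over their backs; the gripper's body (76 mm by 85 mm) begins 54 mm behind the grasp point. The pads swing forward as they close: fully open they stand 13 mm farther back than shut.
Start: joints at [-1.249, 0.521, -0.036, 1.599, 0.021, 1.021, -0.113], TCP at [238.675, 577.623, 231.291] pointing down, gripper open.
Joint ranges: [-2.91, 2.91], [-0.3, 2.13], [-1.5, 1.42], [0.17, 2.43], [-1.26, 4.41], [0.16, 1.93], [-2.52, 2.52]. Speed limits (rad/s): [1.89, 1.89, 2.39, 2.39, 3.01, 3.01, 3.01].

INTERFACE

Orientations are given as a rotation vector (axis times angle).
In Python, from plant import * gives the robot as it stands.
- The arm moves only by the shell command python3 -m creep 'ROWS' [FORCE]. ROWS is JSON, a list of rows, each an object of numbers: "dx", "dy", "dz": the shift along the world's x, y, z in m; "wx", "wy", "wz": the turn, a rotation vector about the world's x, y, z in degrees; "claw": the opening, from -1 (shut) to 1 (fully open). A call has 1 to 12 rows; each row is the pose to reach, as a shift and turn from the pose measured when the call began; what a row does not reach only later rows make up. A row lasts 1/8 s, in which the tool goes at most 62.5 mm and 10.7 degrees, less where a joint would pass 70% of its speed; a pose out of reach is approached as far as the arm can. A call with a gripper value outside its range is refused whole. The fingers move at their own pace and stop on an object; FORCE is the grip in N (left out, the last holds). Time passes only in rows, so rows that repeat a pose let the fingers close. It gives the time, the measured TCP pose, the force and the opening at its end, in the units of the state.
- get_state(): the state, without advancing time (a new reading comes with each control period).
- snapshot(name): name is "scene" or "top" or "wrist"; returns (picture, depth): 384x512x3 uint8, blue, green, red; 384x512 float32, mm along the optical axis (not along the pixel's ray), 0 where there is no reading.
- camera_params(name): a dict with "fx", "fy", "cx", "cy" (pixels), "rvec" (rotation vector, rad) and "tvec" (3), from world to camera coordinates, as OpenCV has them. Camera axes: x right, y down, z forward; pixel columns grow to the right and rows downward; lengths in mm; the calibration is good to about 2 mm. A picture is of the moment at which its call begins: read the wrist's pose just before it. camera_params takes no time and is no camera call; for the wrist camera it gives the pose at the moment of the call.
- close_job(): hands the job in, once; it reports no verdict.
The state is a dict: "time": time; "qpos": joint angles; "joint_vel": joint speeds; "effort": joint torques, N m; "ee_pos": TCP position; "tcp_rot": TCP orientation; "contact_force": force on the tool from outside, world axes, zero at the start; "moment": the same for the moment, N m; "width": opening from 0.0 (shut) to 1.0 (fully open).
Only numpy, scipy, OpenCV 4.12 (cv2) and the standard library are available. Lean on these libraries where they do the work, as an engineer would, in place of code of your own. Each camera call takes 0.05 s, during which the arm holds its last target.

TASK

Mount the loose relay with the round dial on the steel rail of the sloping control plate, in the gap between the grey supply unit and the two relays already fitted: with its foot raised, hook its top lip behind the rail's upper (far) edge, then tilt it down until the foot clip snaps under the lower edge, slide it right along the rail until it sits flush against the supply unit, and let go. The rail is not always screwed on at the same height of the slope, so feel for its edge and work gently, never forcing the relay with more than about 35 newtons, and leave the other modules, the screwdriver, the bowl and the tub of screws where they are.

Things in the scene. Friction and masses are not known exactly. Their poses are not given: they have to be found in the camera images.
- relay_mid (a point): The relay to mount: light grey rail-mount housing with a round black dial, lying on its back (dial up) on the black mat; 90 mm long (its x), 36 wide (its y), 68 high (its z), 0.11 to 0.2 kg. The point is its centre, 34 mm above its back. x points to its top (hook) end, z out of its front. A 36 mm channel underneath takes the rail; the channel's floor, the seat, is 9.5 mm above the back
- relay_nose (a point): Centre of the relay's raised nose, the place to grip: nose faces 45 mm apart (along the relay's x), 36 mm wide, from 45 mm (the shoulders) to 68 mm above the back; the point is at 56.5 mm. Once hooked, hook and clip squeeze the rail between them, so the relay presses the rail 2 to 3 times as hard as the wrist feels: 3 to 12 N at the wrist is enough for every step
- relay_lip (a point): Free upper edge of the relay's fixed top lip: 15 mm from the relay's middle towards the top end, 5.5 mm above the back. The lip is 3 mm long, 2 mm thick and points to the foot; the slot between lip and seat is 4 mm high and ends in a wall 18 mm from the middle. It takes the rail's 2.3 mm flange only with the foot raised 0.3 to 0.42 rad (17 to 24 degrees)
- relay_foot (a point): Point of the relay's seat over the clip's nose: 17 mm from the middle towards the foot end, 9.5 mm above the back. Its z in the plate's frame is 0 when the foot is fully down. The foot end shows a small black pull tab, as on the fitted relays
- clip (a joint): Black sprung foot clip of the relay, in m: 0 out (at rest, or snapped home), up to 0.005 pushed back towards the foot end. Its nose reaches to 14 mm from the middle, a ramp below, a catch 6.5 mm above the back. The lower rail edge drives it back about 4 mm (some 4 N of spring) in the last 0.2 rad of the tilt; then it springs in under the edge
- plate: Sheet-metal control plate, 250 x 340 mm, on a plywood jig that stands level and slopes up away from the robot by 0.35 rad. The frame's origin is 25 mm above the plate's middle, in the plane of the rail's front face: x up the slope, y to the left along the rail, z square out. Wiring ducts run at x = +-95 to 121 mm, their tops 6 mm above that plane
- gap_mid (a point): Middle of the free gap on the rail, 135 mm long from supply unit to the fitted relays (their fronts 59 mm above the rail's face); axes as the plate. The rail, along y, is 35 mm wide, 15 mm high, flanges 2.3 mm thick standing out 5.5 mm, on 10 mm spacers; its centre line is screwed tight anywhere from 7 mm below to 7 mm above this point (in x): not measured, feel for it. Friction on it about 0.25
- unit_face (a point): Point on the left side face of the grey sheet-metal supply unit (82 mm wide, 116 long, top 48 mm and terminal strip 57 mm above the rail's face), fixed on the plate at the rail's right end; axes as the plate. The face is flat and square to y. The mounted relay's side must meet it: its centre ends 18 mm to the left
- slim_module_mid (a point): Bystander: 18 mm wide rail module with a small toggle, same grey, 90 mm long, 68 mm high; its centre. On the mat, places swapped at random
- wide_module_mid (a point): Bystander: 54 mm wide rail module with a slotted front, same grey, 90 mm long, 68 mm high; its centre. On the mat, places swapped at random
- screwdriver_mid (a point): Bystander: screwdriver with a black handle lying on the bench, 190 mm long, about 25 mm high; a point at its middle
- bowl: Bystander: steel bowl, 120 mm across, 45 mm high; middle of its underside
- screw_tub: Bystander: clear tub of screws, 120 x 160 x 55 mm; middle of its underside

How it is judged (in metres and radians):
On the way, in this order (a step that is already met when the one before it is completed fails the run):
1. the relay's top lip is down behind the rail's upper edge while its foot is still raised (x of relay_lip in the frame of plate between 0.006 and 0.023 m and z of relay_lip in the frame of plate between -0.005 and -0.002 m and z of relay_foot in the frame of plate above 0.004 m), for 0.1 s.
2. its foot is down and the clip has snapped under the lower edge (z of relay_foot in the frame of plate below 0.0012 m and z of relay_lip in the frame of plate below -0.002 m and value of joint clip below 0.001 m), for 0.1 s.
At the end, for the whole second after the job is handed in: the relay sits on the rail, seat down on it within 1.2 mm at the foot, lip behind the upper edge, clip sprung home (within 1 mm), its side within 1.5 mm of the supply unit's face, released and at rest (all of step 2 and z of relay_foot in the frame of plate above -0.002 m and z of relay_lip in the frame of plate above -0.006 m and angle between the y axis of relay_mid and the y axis of plate, either way round below 0.05 rad and y of relay_mid in the frame of unit_face between 0.016 and 0.0195 m and linear speed of relay below 0.01 m/s); the robot touches nothing.
It fails at once if the relay is forced against the rail, the plate or the supply unit with more than 35 N (contact force between relay and plate above 35 N).
It fails at once if another module, the screwdriver, the bowl or the screw tub is pushed more than 15 mm out of its place (distance of any of slim_module_mid, wide_module_mid, screwdriver_mid, bowl, screw_tub from where it was at the start of the episode above 0.015 m).
It also fails if it takes over 64 s, if anything falls off the work surface, if the arm or the gripper's body presses on something with over 40 N, if the wrist force passes 120 N, or if a joint passes its speed limit or range.

## Working session

There is one attempt and no reset: what is moved stays moved. The work goes in short steps, Python scripts to look and compute and a shell command to move; the robot and the scene stay as the last step left them, time stands still between calls to the robot, and variables do not carry over. Pictures are saved under pics/ and viewed, and the job is handed in when it is done.

```bash
ls; mkdir -p pics; python3 - <<'E'
from plant import *
import cv2
s=get_state();print(s)
for n in("scene","top","wrist"):
    p=camera_params(n);print(n,p)
    im,d=snapshot(n);cv2.imwrite(f"pics/{n}0.png",im)
    import numpy as np
    np.save(f"pics/{n}0.npy",d)
E
```

```text
pics
{'time': 0.0, 'qpos': array([-1.24919085,  0.52203722, -0.03633652,  1.59999431,  0.02118939,
        1.02108321, -0.11278852]), 'joint_vel': array([ 0.00038101, -0.00121877,  0.00014569, -0.00061803,  0.00026106,
       -0.0008636 , -0.00178992]), 'effort': array([ 1.21269454e-04, -9.27066922e+01,  1.97986789e+00, -3.69946146e+01,
        1.77979062e-02,  7.83063238e-03,  7.63193430e-05]), 'ee_pos': array([238.56070409, 577.32213719, 230.71606196]), 'tcp_rot': array([-6.11481622e-01, -3.08134946e+00,  1.77003134e-03]), 'contact_force': array([-0.70958369, -0.04934592, -0.32721849]), 'moment': array([-0.03456922,  0.01533522, -0.01275688]), 'width': 1.0009149026823845}
scene {'fx': 439.94283036292774, 'fy': 439.94283036292774, 'cx': 246.99641556511722, 'cy': 192.78555783782562, 'rvec': array([ 1.8562109 ,  1.16183936, -0.66868847]), 'tvec': array([-319.04800216, -125.64930321, 1433.416371  ])}
top {'fx': 383.4772573760683, 'fy': 383.4772573760683, 'cx': 250.61336502587153, 'cy': 188.97108625883527, 'rvec': array([ 2.17386077, -2.23384758,  0.10446881]), 'tvec': array([  85.89563575,  575.89736873, 1024.12432695])}
wrist {'fx': 308.18470145225706, 'fy': 308.18470145225706, 'cx': 250.93553556453116, 'cy': 195.17871841595397, 'rvec': array([-2.37843986, -1.59195947, -0.25743426]), 'tvec': array([-623.4708653 ,  -40.58701602,  380.27391297])}
```

View pics/scene0.png

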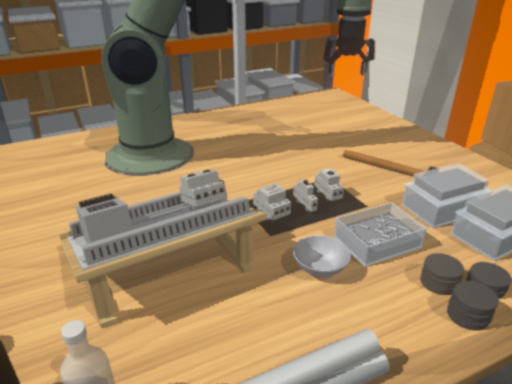

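View pics/top0.png

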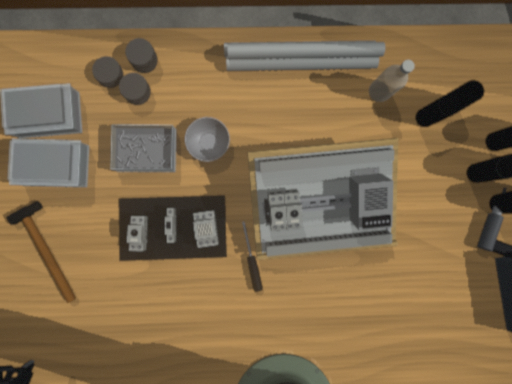

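View pics/wrist0.png

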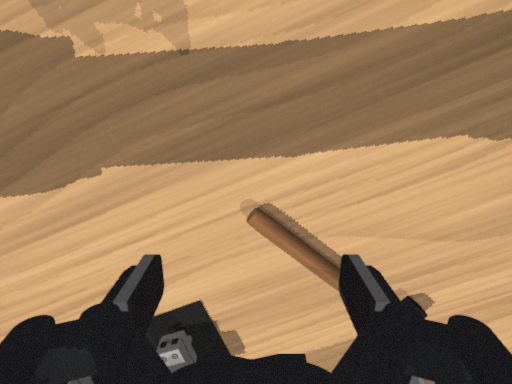

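The top view (x up, y left) shows the mat, with the dial relay leftmost near (137,233), the slim module near (170,225) and the wide one near (205,229). The plate spans (252-396, 147-253), with the fitted relays at (284,210) and the supply unit at (372,202). I'll zoom in and compute points next.

```bash
cat > h.py <<'E'
import numpy as np, cv2
from scipy.spatial.transform import Rotation as R
def w2c(p): return R.from_rotvec(p["rvec"]).as_matrix(), np.array(p["tvec"])
def cloud(p,d):
    Rm,t=w2c(p); v,u=np.mgrid[0:d.shape[0],0:d.shape[1]]
    c=np.stack([(u-p["cx"])/p["fx"]*d,(v-p["cy"])/p["fy"]*d,d],-1)
    w=(c-t)@Rm
    w[d==0]=np.nan
    return w
def proj(p,X):
    Rm,t=w2c(p); c=np.atleast_2d(X)@Rm.T+t
    return np.stack([c[:,0]/c[:,2]*p["fx"]+p["cx"],c[:,1]/c[:,2]*p["fy"]+p["cy"]],-1)
E
python3 - <<'E'
from plant import *
from h import *
p=camera_params("top");d=np.load("pics/top0.npy");im=cv2.imread("pics/top0.png")
w=cloud(p,d)
np.set_printoptions(precision=1,suppress=True)
for uv in [(60,300),(137,233),(137,222),(137,245),(284,210),(320,202),(372,190),(258,165),(390,240),(390,155),(258,240),(210,330)]:
    print(uv,w[uv[1],uv[0]])
c=cv2.resize(im[185:270,110:270],None,fx=5,fy=5,interpolation=cv2.INTER_CUBIC);cv2.imwrite("pics/crop1.png",c)
c=cv2.resize(im[135:265,240:400],None,fx=5,fy=4.6,interpolation=cv2.INTER_CUBIC)
c=cv2.resize(im[135:265,240:400],None,fx=4.6,fy=4.6,interpolation=cv2.INTER_CUBIC);cv2.imwrite("pics/crop2.png",c)
E
```

```text
(60, 300) [295.2 587.6  -1.3]
(137, 233) [470.3 363.7  68.1]
(137, 222) [497.9 369.1  46.5]
(137, 245) [438.5 369.6  46.8]
(284, 210) [517.5   0.6 181.2]
(320, 202) [535.3 -98.3 108.7]
(372, 190) [ 558.1 -206.1  177.1]
(258, 165) [628.3  54.4 133.7]
(390, 240) [ 434.6 -277.6   87.7]
(390, 155) [ 640.7 -257.8  164.2]
(258, 240) [443.   56.3  62.3]
(210, 330) [202.  189.6  -0.9]
```

View pics/crop1.png

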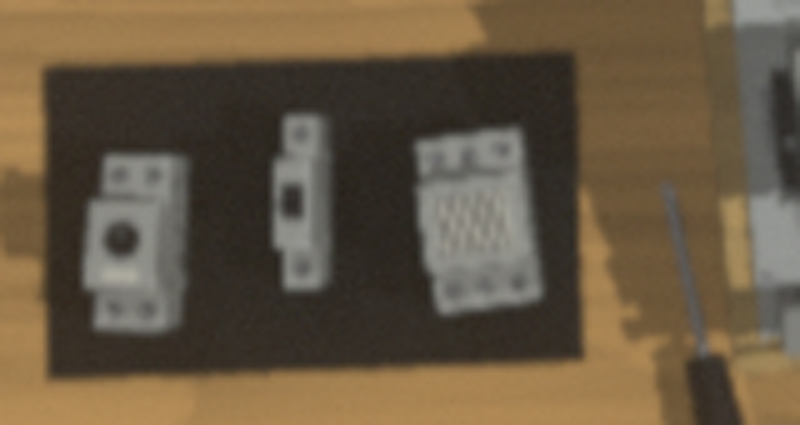

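View pics/crop2.png

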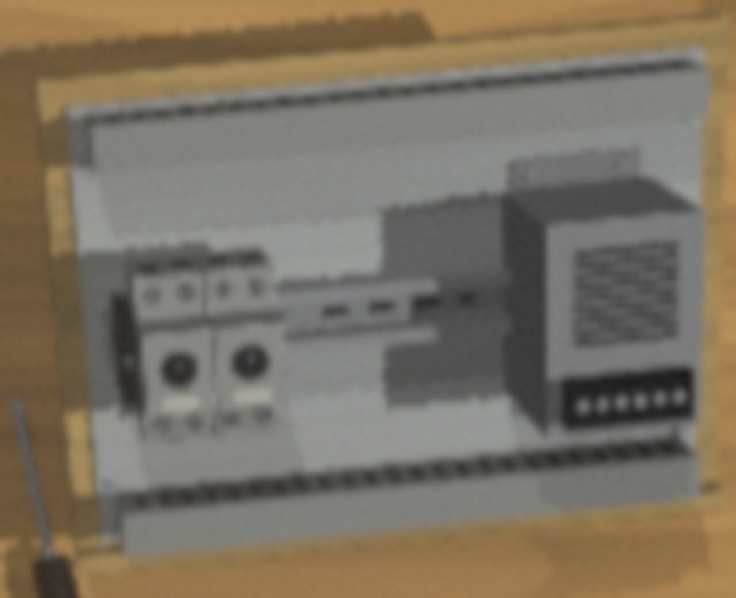

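```bash
python3 - <<'E'
from plant import *
from h import *
np.set_printoptions(precision=3,suppress=True)
p=camera_params("top");d=np.load("pics/top0.npy");w=cloud(p,d)
V,U=np.mgrid[0:384,0:512]
# mat & table heights
print("mat z",np.nanmedian(w[205:215,150:200,2]), "table", np.nanmedian(w[280:300,120:200,2]))
m=(U>120)&(U<155)&(V>205)&(V<260)
for lo,hi in((60,75),(38,55)):
    k=m&(w[...,2]>lo)&(w[...,2]<hi); P=w[k]
    r=cv2.minAreaRect(P[:,:2].astype(np.float32)); print(lo,len(P),P.mean(0),r, np.median(P[:,2]))
# plate plane: region right part
def plane(P):
    for _ in range(8):
        c=P.mean(0);n=np.linalg.svd(P-c)[2][2];n*=np.sign(n[2]);e=(P-c)@n
        P=P[abs(e)<max(2.0,2*e.std())] if _<7 else P
    return c,n,e.std(),len(P)
k=(U>305)&(U<345)&(V>212)&(V<228)|(U>262)&(U<345)&(V>172)&(V<190)
c,n,sd,N=plane(w[k]);print("plate",c,n,sd,N,"slope",np.arccos(n[2]),"up-dir",np.arctan2(-n[1],-n[0]))
k=(U>262)&(U<390)&(V>157)&(V<168); c2,n2,sd,N=plane(w[k]);print("ductfar",c2,n2,sd,N,(c2-c)@n)
# height map relative plate
h=(w-c)@n
np.save("pics/h.npy",h)
hh=np.clip(h*2,0,255).astype(np.uint8);hh[np.isnan(h)]=0
cv2.imwrite("pics/height.png",cv2.resize(hh[135:265,240:400],None,fx=4.6,fy=4.6,interpolation=0))
pw=camera_params("wrist");Rm,t=w2c(pw);s=get_state();Rt=R.from_rotvec(s["tcp_rot"]).as_matrix()
print("cam in tool",Rt.T@(-Rm.T@t-s["ee_pos"]));print(Rt.T@Rm.T);print(Rt)
E
```

```text
mat z 1.412645673315842 table -0.8856929654839616
60 262 [469.787 370.342  69.24 ] ((470.3331298828125, 371.0669860839844), (35.551124572753906, 45.15176010131836), 87.28115844726562) 69.23580493315193
38 273 [470.351 368.851  45.778] ((469.4471130371094, 371.1985168457031), (36.68678283691406, 88.54998779296875), 87.58834838867188) 45.98052661734485Traceback (most recent call last):
  File "<stdin>", line 19, in <module>
  File "<stdin>", line 15, in plane
    u, s, vh = gufunc(a, signature=signature)
               ~~~~~~^^^^^^^^^^^^^^^^^^^^^^^^
    raise LinAlgError("SVD did not converge")
numpy.linalg.LinAlgError: SVD did not converge
```

```bash
python3 - <<'E'
from plant import *
from h import *
np.set_printoptions(precision=3,suppress=True)
p=camera_params("top");d=np.load("pics/top0.npy");w=cloud(p,d)
V,U=np.mgrid[0:384,0:512]
ok=np.isfinite(w[...,0])
def plane(P):
    for _ in range(8):
        c=P.mean(0);n=np.linalg.svd(P-c,full_matrices=False)[2][2];n*=np.sign(n[2]);e=(P-c)@n
        P=P[abs(e)<max(2.0,2*e.std())] if _<7 else P
    return c,n,e.std(),len(P)
k=ok&((U>305)&(U<345)&(V>212)&(V<228)|(U>262)&(U<345)&(V>172)&(V<190))
c,n,sd,N=plane(w[k]);print("plate",c,n,sd,N,"slope",np.arccos(n[2]),"up-dir",np.arctan2(-n[1],-n[0]))
k=ok&(U>262)&(U<390)&(V>157)&(V<168); c2,n2,sd,N=plane(w[k]);print("ductfar",c2,n2,sd,N,(c2-c)@n)
h=(w-c)@n
np.save("pics/h.npy",h);np.save("pics/plane.npy",np.array([c,n]))
hh=np.nan_to_num(np.clip(h*2,0,255)).astype(np.uint8)
cv2.imwrite("pics/height.png",cv2.resize(hh[135:265,240:400],None,fx=4.6,fy=4.6,interpolation=0))
pw=camera_params("wrist");Rm,t=w2c(pw);s=get_state();Rt=R.from_rotvec(s["tcp_rot"]).as_matrix()
print("cam in tool",Rt.T@(-Rm.T@t-s["ee_pos"]));print(Rt.T@Rm.T);print(Rt)
E
```

```text
plate [559.558 -74.595 105.348] [-0.342 -0.022  0.939] 1.202147231841241 1715 slope 0.3501838734281371 up-dir 0.0643821838553652
ductfar [ 627.319 -116.96   153.265] [-0.961 -0.03   0.274] 3.9708774382556578 1139 22.74531842855099
cam in tool [  82.248   -1.036 -142.12 ]
[[ 0.    -0.949 -0.317]
 [ 1.     0.     0.   ]
 [ 0.    -0.317  0.949]]
[[-0.924  0.382 -0.   ]
 [ 0.382  0.924 -0.001]
 [-0.    -0.001 -1.   ]]
```

```bash
sleep 0; ls pics
```

```text
crop1.png
crop2.png
h.npy
height.png
plane.npy
scene0.npy
scene0.png
top0.npy
top0.png
wrist0.npy
wrist0.png
```

View pics/height.png

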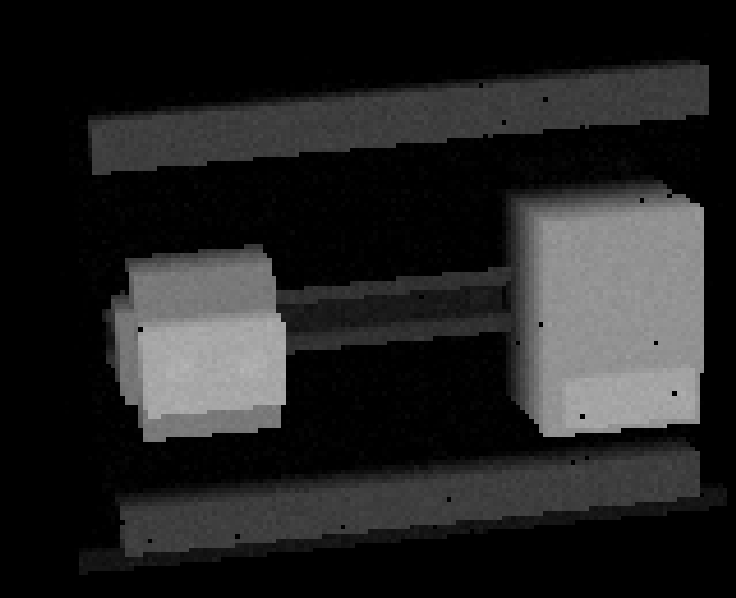

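```bash
cat > fit.py <<'E'
from plant import *
from h import *
np.set_printoptions(precision=2,suppress=True)
p=camera_params("top");d=np.load("pics/top0.npy");w=cloud(p,d)
V,U=np.mgrid[0:384,0:512];ok=np.isfinite(w[...,0])
c,n=np.load("pics/plane.npy")
def frame(yaw):
    return R.from_euler("ZY",[yaw,-.35]).as_matrix()  # cols x up slope,y left,z out
h=np.nan_to_num((w-c)@n,nan=-99)
roi=(U>245)&(U<400)&(V>140)&(V<262)
duct=roi&(h>27)&(h<35)
far=duct&(V<180);near=duct&(V>222)
rail=roi&(h>20)&(h<27.5)&(U>302)&(U<348)&(V>190)&(V<212)
yaw=0.06
for it in range(4):
    F=frame(yaw)
    L=(w-c)@F
    sl=[]
    for nm,k in(("far",far),("near",near),("rail",rail)):
        P=L[k]; ys=np.arange(np.ceil(P[:,1].min()/8)*8+8,P[:,1].max()-16,8)
        A=[]
        for y in ys:
            q=P[(P[:,1]>=y)&(P[:,1]<y+8)]; A.append((y+4,np.percentile(q[:,0],97),np.percentile(q[:,0],3)))
        A=np.array(A); f1=np.polyfit(A[:,0],A[:,1],1);f2=np.polyfit(A[:,0],A[:,2],1);sl+=[f1[0],f2[0]]
        print(nm,len(P),f1,f2,"y range",P[:,1].min(),P[:,1].max(),"h",np.median(P[:,2]),"mid",(f1[1]+f2[1])/2)
    print("yaw",yaw,sl); yaw+=-np.mean(sl[:4])  # slope dx/dy = -> rotate
E
python3 fit.py
```

```text
far 1498 [-0.01 97.36] [ 0.12 68.12] y range -196.47958183817767 123.15589609473777 h 30.88360922992525 mid 82.74022307290645
near 1254 [  -0.01 -117.98] [  -0.01 -142.56] y range -198.76930234839764 121.03143537512265 h 30.957968509729092 mid -130.2678135339587
rail 300 [-0.02 -3.53] [ -0.01 -36.88] y range -87.4973944423863 23.438607779947898 h 24.448569638601164 mid -20.204478383185318
yaw 0.06 [np.float64(-0.009099681201925124), np.float64(0.12374814039941257), np.float64(-0.011735053368591063), np.float64(-0.010138110412498496), np.float64(-0.020297276171492733), np.float64(-0.01312613193034805)]
far 1498 [-0.03 97.36] [ 0.06 69.27] y range -194.96745886831988 124.42365000211589 h 30.57526234056312 mid 83.31344114477318
near 1254 [  -0.03 -118.07] [  -0.03 -142.65] y range -201.78325364743552 117.84218832936136 h 30.649991541966646 mid -130.3603026748636
rail 300 [-0.04 -3.54] [ -0.04 -36.96] y range -87.69807802854359 22.410115135402535 h 24.154653463748986 mid -20.250577397654318
yaw 0.036806176145900524 [np.float64(-0.031539265688410936), np.float64(0.06188596014618735), np.f
[... 675 characters left out ...]
31300756), np.float64(-0.03423193193561701), np.float64(-0.031028202248091136)]
far 1498 [-0.03 97.36] [ 0.06 69.27] y range -195.09090071016678 124.32579806338529 h 30.59536290895126 mid 83.3131340758703
near 1254 [  -0.03 -118.07] [  -0.03 -142.65] y range -201.54877869729154 118.09679349703508 h 30.678301937971398 mid -130.3616886218123
rail 300 [-0.04 -3.54] [ -0.03 -36.96] y range -87.68392066588959 22.49191662067373 h 24.175789668951502 mid -20.249971268129347
yaw 0.03864083819465923 [np.float64(-0.02978815976719805), np.float64(0.06364299669853193), np.float64(-0.03115490908506906), np.float64(-0.029588582516987334), np.float64(-0.04073871429831789), np.float64(-0.034102283684704394)]
```

The relay's nose top fits at (470, 371, z≈69), with its long axis about -2.7° from world x. The sizes come out at 45x36 and 88x36, which matches. Next I move above it for a wrist look.

```bash
python3 -m creep '[{"dx":0.2315,"dy":-0.206,"dz":-0.04,"wz":-70.2,"claw":1},{"dx":0.2315,"dy":-0.206,"dz":-0.04,"wz":-70.2,"claw":1},{"dx":0.2315,"dy":-0.206,"dz":-0.04,"wz":-70.2,"claw":1},{"dx":0.2315,"dy":-0.206,"dz":-0.04,"wz":-70.2,"claw":1},{"dx":0.2315,"dy":-0.206,"dz":-0.04,"wz":-70.2,"claw":1},{"dx":0.2315,"dy":-0.206,"dz":-0.04,"wz":-70.2,"claw":1},{"dx":0.2315,"dy":-0.206,"dz":-0.04,"wz":-70.2,"claw":1},{"dx":0.2315,"dy":-0.206,"dz":-0.04,"wz":-70.2,"claw":1},{"dx":0.2315,"dy":-0.206,"dz":-0.04,"wz":-70.2,"claw":1}]'
python3 - <<'E'
from plant import *
from h import *
np.set_printoptions(precision=3,suppress=True)
s=get_state();print(s["time"],s["ee_pos"],s["qpos"],s["contact_force"],s["joint_vel"]);Rt=R.from_rotvec(s["tcp_rot"]).as_matrix();print(Rt)
p=camera_params("wrist");im,d=snapshot("wrist");cv2.imwrite("pics/w1.png",im);np.save("pics/w1.npy",d)
w=cloud(p,d)
ok=np.isfinite(w[...,0]);w0=np.nan_to_num(w)
for lo,hi in((62,75),(38,55)):
    k=ok&(w0[...,2]>lo)&(w0[...,2]<hi)&(abs(w0[...,0]-470)<60)&(abs(w0[...,1]-371)<32); P=w0[k]
    print(lo,len(P),P.mean(0),cv2.minAreaRect(P[:,:2].astype(np.float32)),np.median(P[:,2]))
k=ok&(abs(w0[...,2])<5);print("mat",np.median(w0[k][:,2]))
E
```

```text
0.15 [238.582 577.415 230.87 ] [-1.249  0.522 -0.036  1.6    0.021  1.021 -0.113] [-0.21  -0.898 -0.661] [-0.001 -0.002 -0.001 -0.002 -0.001 -0.001  0.   ]
[[-0.924  0.382 -0.   ]
 [ 0.382  0.924 -0.001]
 [-0.    -0.001 -1.   ]]
62 0 [nan nan nan] ((0.0, 0.0), (0.0, 0.0), 0.0) nan
38 521 [436.909 379.936  45.737] ((442.08453369140625, 374.7491149902344), (35.174903869628906, 37.30736541748047), 86.58423614501953) 46.17626277949096
mat -0.3871064095908294invalid input at $[0]: expected keys dx, dy, dz, wx, wy, wz, claw
<stdin>:10: RuntimeWarning: Mean of empty slice.
  ret = um.true_divide(
  return _methods._mean(a, axis=axis, dtype=dtype,
  ret = ret.dtype.type(ret / rcount)
```

View pics/w1.png

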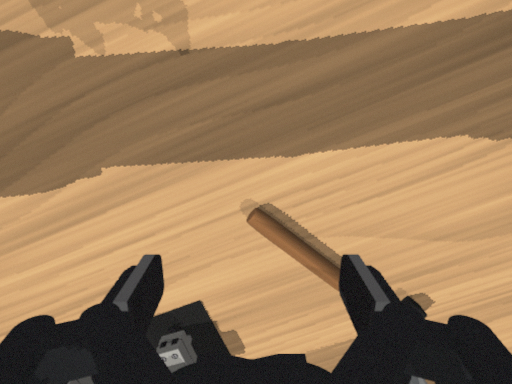

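The call was refused because every key is required, so nothing moved and the picture is the same as the start view. I'm sending it again with all keys.

```bash
cat > look.py <<'E'
from plant import *
from h import *
import sys
np.set_printoptions(precision=3,suppress=True)
s=get_state();print(s["time"],s["ee_pos"],s["qpos"],s["contact_force"],s["width"]);Rt=R.from_rotvec(s["tcp_rot"]).as_matrix();print(Rt)
p=camera_params("wrist");im,d=snapshot("wrist");n=sys.argv[1];cv2.imwrite(f"pics/{n}.png",im);np.save(f"pics/{n}.npy",d)
import pickle;pickle.dump((p,s),open(f"pics/{n}.pkl","wb"))
E
python3 -m creep '[{"dx":0.2315,"dy":-0.206,"dz":-0.04,"wx":0,"wy":0,"wz":-70.2,"claw":1},{"dx":0.2315,"dy":-0.206,"dz":-0.04,"wx":0,"wy":0,"wz":-70.2,"claw":1},{"dx":0.2315,"dy":-0.206,"dz":-0.04,"wx":0,"wy":0,"wz":-70.2,"claw":1},{"dx":0.2315,"dy":-0.206,"dz":-0.04,"wx":0,"wy":0,"wz":-70.2,"claw":1},{"dx":0.2315,"dy":-0.206,"dz":-0.04,"wx":0,"wy":0,"wz":-70.2,"claw":1},{"dx":0.2315,"dy":-0.206,"dz":-0.04,"wx":0,"wy":0,"wz":-70.2,"claw":1},{"dx":0.2315,"dy":-0.206,"dz":-0.04,"wx":0,"wy":0,"wz":-70.2,"claw":1},{"dx":0.2315,"dy":-0.206,"dz":-0.04,"wx":0,"wy":0,"wz":-70.2,"claw":1},{"dx":0.2315,"dy":-0.206,"dz":-0.04,"wx":0,"wy":0,"wz":-70.2,"claw":1}]'
python3 look.py w2
python3 - <<'E'
from h import *
import pickle
np.set_printoptions(precision=3,suppress=True)
p,s=pickle.load(open("pics/w2.pkl","rb"));d=np.load("pics/w2.npy")
w=cloud(p,d)
ok=np.isfinite(w[...,0]);w0=np.nan_to_num(w)
for lo,hi in((62,75),(38,55)):
    k=ok&(w0[...,2]>lo)&(w0[...,2]<hi)&(abs(w0[...,0]-470)<60)&(abs(w0[...,1]-371)<32); P=w0[k]
    print(lo,len(P),P.mean(0),cv2.minAreaRect(P[:,:2].astype(np.float32)),np.median(P[:,2]))
k=ok&(abs(w0[...,2])<5);print("mat",np.median(w0[k][:,2]))
E
```

```text
time: 1.32
ee_pos: [470.0, 371.6, 190.9]
tcp_rot: [-2.269, -2.172, 0.001]
contact_force: [-0.9, -0.4, 0.5]
width: 1.001
1.325 [469.959 371.594 190.914] [-0.974  0.544  0.299  1.723 -0.196  0.904 -0.637] [-0.881 -0.377  0.513] 1.000968417256258
[[ 0.043  0.999 -0.001]
 [ 0.999 -0.043 -0.   ]
 [-0.    -0.001 -1.   ]]
62 1970 [469.409 373.643  69.699] ((469.4141845703125, 372.32183837890625), (36.009708404541016, 44.50979995727539), 86.59185791015625) 69.6515994254205
38 1767 [469.025 375.444  46.479] ((469.055419921875, 372.70880126953125), (35.531673431396484, 90.2267074584961), 87.00321960449219) 46.64108504460616
mat -0.16121075637417392
```

View pics/w2.png

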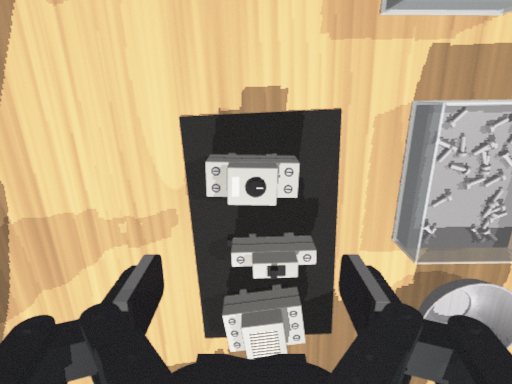

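The wrist view shows the dial relay at (252,180), with its white label (foot end) to the left, which is the robot side, as on the fitted relays. Its centre is (469.3, 372.5), with yaw about -3.2°. I descend and grip.

```bash
python3 -m creep '[{"dx":-0.0007,"dy":0.0009,"dz":-0.06,"wx":0,"wy":0,"wz":-0.7,"claw":1},{"dx":-0.0007,"dy":0.0009,"dz":-0.12,"wx":0,"wy":0,"wz":-0.7,"claw":1},{"dx":-0.0007,"dy":0.0009,"dz":-0.1434,"wx":0,"wy":0,"wz":-0.7,"claw":1},{"dx":-0.0007,"dy":0.0009,"dz":-0.1434,"wx":0,"wy":0,"wz":-0.7,"claw":1},{"dx":-0.0007,"dy":0.0009,"dz":-0.1434,"wx":0,"wy":0,"wz":-0.7,"claw":0.3},{"dx":-0.0007,"dy":0.0009,"dz":-0.1434,"wx":0,"wy":0,"wz":-0.7,"claw":-0.2},{"dx":-0.0007,"dy":0.0009,"dz":-0.1434,"wx":0,"wy":0,"wz":-0.7,"claw":-1},{"dx":-0.0007,"dy":0.0009,"dz":-0.1434,"wx":0,"wy":0,"wz":-0.7,"claw":-1},{"dx":-0.0007,"dy":0.0009,"dz":-0.1434,"wx":0,"wy":0,"wz":-0.7,"claw":-1}]' 60; python3 look.py w3
```

```text
time: 2.5
ee_pos: [469.9, 373.1, 49.0]
tcp_rot: [-2.282, -2.158, -0.003]
contact_force: [-0.5, -0.2, 10.4]
width: 0.51
2.5 [469.917 373.056  49.046] [-0.926  0.74   0.23   1.803 -0.266  0.627 -0.594] [-0.535 -0.188 10.432] 0.5104655519629328
[[ 0.056  0.998  0.001]
 [ 0.998 -0.056  0.002]
 [ 0.002  0.001 -1.   ]]
```

View pics/w3.png

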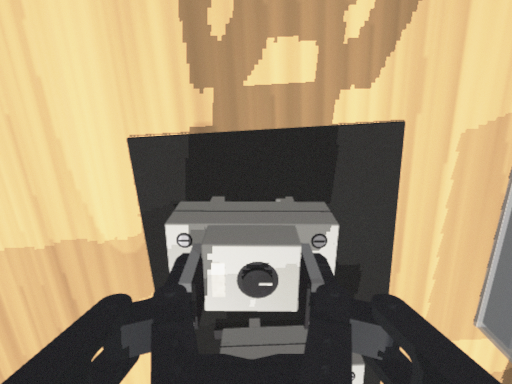

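Gripped at width 0.51 (about 43–45 mm), with the relay square between the pads at (257,278). The z force is about 10 N from the tips on the shoulders. Before lifting I compute the plate frame from the top cloud.

```bash
cat > fit2.py <<'E'
from plant import *
from h import *
np.set_printoptions(precision=2,suppress=True)
p=camera_params("top");d=np.load("pics/top0.npy");w=cloud(p,d)
V,U=np.mgrid[0:384,0:512];ok=np.isfinite(w[...,0]);w=np.nan_to_num(w)
c,n=np.load("pics/plane.npy")
def frame(yaw): return R.from_euler("ZY",[yaw,-.35]).as_matrix()
def edges(P,lo,hi,step=6):
    A=[]
    for y in np.arange(lo,hi,step):
        q=P[(P[:,1]>=y)&(P[:,1]<y+step)]
        if len(q)>5:A.append((y+step/2,q[:,0].max(),q[:,0].min()))
    return np.array(A)
for yaw in (0.065,0.07,0.075):
    F=frame(yaw);L=(w-c)@F;h=L[...,2]
    roi=ok&(U>245)&(U<402)&(V>138)&(V<264)
    pl=roi&(abs(h)<4)&(L[...,0]<60)&(L[...,0]>-100)&(L[...,1]>-60)&(L[...,1]<20);print("plate h",np.median(h[pl]), )
    far=L[roi&(h>27)&(h<35)&(L[...,0]>60)];near=L[roi&(h>27)&(h<35)&(L[...,0]<-105)]
    rail=L[roi&(h>20)&(h<29)&(abs(L[...,0]+20)<30)]
    for nm,P,lo,hi in(("far",far,-190,115),("near",near,-190,115),("rail",rail,-75,10)):
        A=edges(P,lo,hi);f1=np.polyfit(A[:,0],A[:,1],1);f2=np.polyfit(A[:,0],A[:,2],1)
        print(nm,f1,f2,"mid",(f1[1]+f2[1])/2,"y",np.percentile(P[:,1],[.5,99.5]),"h",np.median(P[:,2]))
    top=L[roi&(h>70)&(h<77)&(L[...,1]<-70)];print("unit top y",np.percentile(top[:,1],[1,99]),"x",np.percentile(top[:,0],[1,99]),np.median(top[:,2]))
    rel=L[roi&(h>80)&(h<90)&(L[...,1]>-40)];print("fitted nose y",np.percentile(rel[:,1],[1,99]),"x",np.percentile(rel[:,0],[1,99]),np.median(rel[:,2]))
E
python3 fit2.py
```

```text
plate h -0.1023544685549189
far [-0.   97.69] [-0.01 72.72] mid 85.20436077653 y [-194.9   121.62] h 30.93423820999817
near [  -0.01 -117.76] [  -0.   -143.23] mid -130.49490270943596 y [-196.19  119.84] h 31.026657638488903
rail [-0.01 -3.07] [ -0.  -36.7] mid -19.88978897854147 y [-98.36 120.67] h 24.565910018844868
unit top y [-178.52  -97.8 ] x [-78.72  35.3 ] 72.95682399807957
fitted nose y [ 38.63 108.28] x [-43.14   1.66] 83.61157903691128
plate h -0.06757931852352993
far [-0.  97.7] [-0.   72.75] mid 85.22285422000265 y [-195.28  121.25] h 30.929636445324633
near [  -0.   -117.79] [  -0.   -143.19] mid -130.48863490126786 y [-195.62  120.36] h 31.090612610687398
rail [-0.   -3.08] [  0.   -36.72] mid -19.89559177512035 y [-98.13 120.75] h 24.589392174705264
unit top y [-178.33  -97.56] x [-79.44  34.9 ] 73.17314501859882
fitted nose y [ 38.85 108.37] x [-42.73   1.89] 83.49011545358724
plate h -0.031719752860765824
far [ 0.   97.63] [ 0.   72.74] mid 85.1891463960402 y [-195.65  120.88] h 30.9824935573954
near [   0.  -117.8] [   0.   -143.16] mid -130.47961542264517 y [-194.96  121.05] h 31.13483417494193
rail [ 0.   -3.08] [  0.01 -36.72] mid -19.896772877851053 y [-98.03 120.86] h 24.600085253065018
unit top y [-178.12  -97.27] x [-80.13  34.27] 73.36295686206631
fitted nose y [ 39.07 108.6 ] x [-42.3    2.24] 83.36553023555798
```

```bash
python3 -m creep '[{"dx":0,"dy":0,"dz":0.06,"wx":0,"wy":0,"wz":0,"claw":-1},{"dx":0,"dy":0,"dz":0.12,"wx":0,"wy":0,"wz":0,"claw":-1},{"dx":0,"dy":0,"dz":0.18,"wx":0,"wy":0,"wz":0,"claw":-1},{"dx":0,"dy":0,"dz":0.23,"wx":0,"wy":0,"wz":0,"claw":-1},{"dx":0,"dy":0,"dz":0.23,"wx":0,"wy":0,"wz":0,"claw":-1}]' 60; python3 look.py w4
```

```text
time: 3.18
ee_pos: [471.0, 373.8, 283.5]
tcp_rot: [-2.282, -2.158, -0.014]
contact_force: [0.2, -0.0, -2.2]
width: 0.518
3.175 [471.048 373.838 283.466] [-1.007  0.448  0.342  1.625 -0.167  1.089 -0.675] [ 0.178 -0.037 -2.238] 0.5175309365511814
[[ 0.056  0.998  0.005]
 [ 0.998 -0.056  0.007]
 [ 0.007  0.005 -1.   ]]
```

View pics/w4.png

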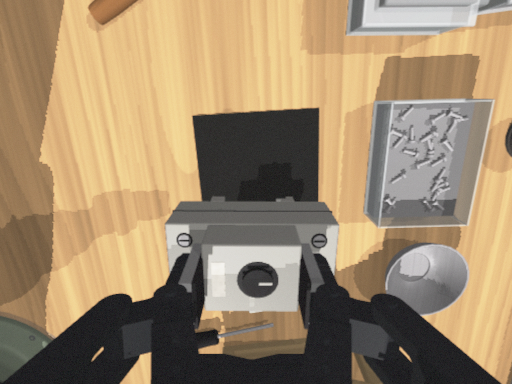

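The relay is lifted cleanly: dial at (257,279), mat empty behind it. The plate frame has yaw ≈0.071. The rail's centre looks about 2.8 mm above the plate's mid line in this first estimate, and the gap of 136 mm agrees with the task. Now I move over to look at the gap closely.

```bash
python3 -m creep '[{"dx":0.075,"dy":-0.5245,"dz":0.025,"wx":0,"wy":0,"wz":7.2,"claw":-1},{"dx":0.075,"dy":-0.5245,"dz":0.025,"wx":0,"wy":0,"wz":7.2,"claw":-1},{"dx":0.075,"dy":-0.5245,"dz":0.025,"wx":0,"wy":0,"wz":7.2,"claw":-1},{"dx":0.075,"dy":-0.5245,"dz":0.025,"wx":0,"wy":0,"wz":7.2,"claw":-1},{"dx":0.075,"dy":-0.5245,"dz":0.025,"wx":0,"wy":0,"wz":7.2,"claw":-1},{"dx":0.075,"dy":-0.5245,"dz":0.025,"wx":0,"wy":0,"wz":7.2,"claw":-1},{"dx":0.075,"dy":-0.5245,"dz":0.025,"wx":0,"wy":0,"wz":7.2,"claw":-1},{"dx":0.075,"dy":-0.5245,"dz":0.025,"wx":0,"wy":0,"wz":7.2,"claw":-1},{"dx":0.075,"dy":-0.5245,"dz":0.025,"wx":0,"wy":0,"wz":7.2,"claw":-1},{"dx":0.075,"dy":-0.5245,"dz":0.025,"wx":0,"wy":0,"wz":7.2,"claw":-1},{"dx":0.075,"dy":-0.5245,"dz":0.025,"wx":0,"wy":0,"wz":7.2,"claw":-1}]' 60; python3 look.py w5
cat > relay.py <<'E'
# relay in tool frame from wrist cloud
import sys,pickle
from h import *
np.set_printoptions(precision=3,suppress=True)
n=sys.argv[1];p,s=pickle.load(open(f"pics/{n}.pkl","rb"));d=np.load(f"pics/{n}.npy")
w=cloud(p,d);Rt=R.from_rotvec(s["tcp_rot"]).as_matrix();T=np.nan_to_num((w-s["ee_pos"])@Rt,nan=999)
V,U=np.mgrid[0:384,0:512]
def plane(P):
    for _ in range(8):
        c=P.mean(0);nn=np.linalg.svd(P-c,full_matrices=False)[2][2];nn*=-np.sign(nn[2]);e=(P-c)@nn
        P=P[abs(e)<max(.8,2*e.std())]
    return c,nn,e.std(),len(P),P
for nm,k in (("nose",(U>210)&(U<295)&(V>248)&(V<308)),("shoulderL",(U>170)&(U<198)&(V>228)&(V<250)),("shoulderR",(U>312)&(U<332)&(V>228)&(V<250))):
    P=T[k&(abs(T).max(-1)<100)];c,nn,sd,N,Q=plane(P);print(nm,c,nn,sd,N,"tool x,y range",np.percentile(Q,[1,99],axis=0).ravel())
b=(abs(T).max(-1)<90)&(T[...,2]>-4)&(T[...,2]<6)
P=T[b&(V>220)&(V<255)];print("shoulders",np.percentile(P,[1,50,99],axis=0))
E
python3 relay.py w5; python3 relay.py w4
```

```text
time: 4.6
ee_pos: [544.9, -150.2, 305.1]
tcp_rot: [-2.14, -2.296, -0.007]
contact_force: [0.8, 0.2, -1.9]
width: 0.515
4.6 [ 544.873 -150.182  305.075] [-0.186  0.387  0.486  1.687 -0.203  1.118  0.43 ] [ 0.766  0.18  -1.92 ] 0.5154307321361381
[[-0.071  0.998  0.001]
 [ 0.997  0.071  0.005]
 [ 0.005  0.001 -1.   ]]
nose [  0.603  -0.782 -20.649] [-0.002 -0.009 -1.   ] 0.4376669263417807 3727 tool x,y range [-15.508 -19.353 -21.538  15.305  18.474 -19.732]
shoulderL [  8.721 -36.396   2.685] [-0.011 -0.009 -1.   ] 0.4794571236560644 463 tool x,y range [  2.468 -42.911   1.761  14.274 -29.05    3.638]
shoulderR [ 8.918 35.572  1.769] [ 0.01   0.025 -1.   ] 0.47191541332512693 351 tool x,y range [ 2.96  30.76   0.786 14.706 40.563  2.647]
shoulders [[  0.157 -45.405  -3.599]
 [ 13.451  -0.363   2.397]
 [ 17.757  42.917   5.781]]
nose [  0.342  -0.536 -20.646] [-0.002 -0.01  -1.   ] 0.41669672771071076 3630 tool x,y range [-15.692 -19.244 -21.518  15.102  18.645 -19.771]
shoulderL [  8.633 -36.251   2.656] [ 0.002 -0.015 -1.   ] 0.44934777859005004 451 tool x,y range [  2.357 -42.88    1.807  14.195 -28.976   3.497]
shoulderR [ 8.762 35.813  1.757] [ 0.006  0.039 -0.999] 0.45881876356495366 355 tool x,y range [ 2.822 30.827  0.827 14.726 40.74   2.651]
shoulders [[  0.086 -45.322  -3.628]
 [ 13.311   0.015   2.373]
 [ 17.564  43.152   5.804]]
```

View pics/w5.png

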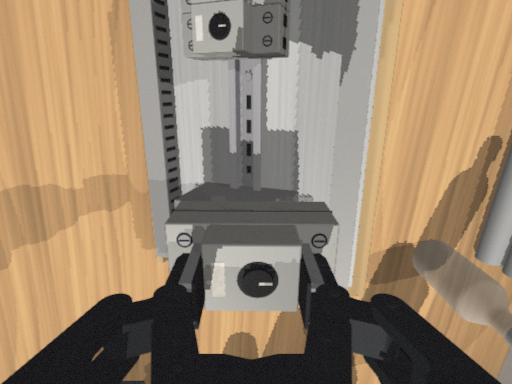

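The view shows the rail running (250,60)–(250,190) up to the unit, a fitted relay at (237,25), and the held relay square in the pads. I fit the rail, ducts and faces from this depth.

```bash
cat > fit3.py <<'E'
import sys,pickle
from h import *
np.set_printoptions(precision=2,suppress=True)
n=sys.argv[1];p,s=pickle.load(open(f"pics/{n}.pkl","rb"));d=np.load(f"pics/{n}.npy")
w=np.nan_to_num(cloud(p,d));c,_=np.load("pics/plane.npy")
V,U=np.mgrid[0:384,0:512]
def plane(P):
    for _ in range(8):
        cc=P.mean(0);nn=np.linalg.svd(P-cc,full_matrices=False)[2][2];nn*=np.sign(nn[2]);e=(P-cc)@nn
        P=P[abs(e)<max(.8,2*e.std())]
    return cc,nn,e.std(),len(P)
for yaw in(0.071,):
    F=R.from_euler("ZY",[yaw,-.35]).as_matrix();L=(w-c)@F;h=L[...,2]
    ok=(d>0)&(V<198)
    k=ok&(abs(h)<6)&(L[...,0]>5)&(L[...,0]<70)&(L[...,1]<30)&(L[...,1]>-95)
    cc,nn,sd,N=plane(L[k]);print("plate in L",cc,nn,sd,N)
    h0=cc[2]
    print("F",F)
    for nm,k in(("far",ok&(abs(h-h0-31)<3)&(L[...,0]>60)),("near",ok&(abs(h-h0-31)<3)&(L[...,0]<-105)),("rail",ok&(abs(h-h0-25)<3)&(abs(L[...,0]+20)<30))):
        P=L[k];A=[]
        lo,hi=(-70,30)
        for y in np.arange(lo,hi,4):
            q=P[(P[:,1]>=y)&(P[:,1]<y+4)]
            if len(q)>5:A.append((y+2,np.percentile(q[:,0],99),np.percentile(q[:,0],1)))
        A=np.array(A);f1=np.polyfit(A[:,0],A[:,1],1);f2=np.polyfit(A[:,0],A[:,2],1)
        print(nm,f1,f2,"mid",(f1[1]+f2[1])/2,"wid",f1[1]-f2[1],"h-h0",np.median(P[:,2])-h0,"y",P[:,1].min(),P[:,1].max())
    k=ok&(h-h0>55)&(h-h0<95)&(L[...,1]>20);P=L[k];print("fitted right y",np.percentile(P[:,1],[.5,2]),)
    k=ok&(h-h0>5)&(h-h0<80)&(L[...,1]<-80)&(L[...,1]>-110);P=L[k];print("unit?",len(P),np.percentile(P[:,1],[1,50,99]) if len(P) else 0)
E
python3 fit3.py w5
```

```text
plate in L [ 37.7  -28.71   0.42] [0. 0. 1.] 0.5457798159157801 6245
F [[ 0.94 -0.07 -0.34]
 [ 0.07  1.   -0.02]
 [ 0.34  0.    0.94]]
far [ 0.   96.92] [-0.  71.6] mid 84.25829287376105 wid 25.313915239566313 h-h0 30.956890628953534 y -90.81878037388535 78.60248535011716
near [   0.   -118.39] [   3.59 -222.43] mid -170.41135495284792 wid 104.04051295058781 h-h0 31.03609777485613 y -144.34011114409446 97.3033953253833
rail [-0.   -3.45] [  0.   -38.12] mid -20.783860400814305 wid 34.67248028424187 h-h0 24.93997504747065 y -97.6305143212242 38.32647382908935
fitted right y [37.94 38.02]
unit? 3658 [-109.43  -96.95  -80.41]
```

The rail width measured at 34.7 mm and the plane matches yaw 0.071 with a 0.35 slope. Wrist and top cameras put the rail at +2.6 and +2.8 mm from the plate middle. I write a planner that turns a relay pose in the rail frame into a shift and turn.

```bash
cat > plan.py <<'E'
# usage: plan.py X Y Z theta : seat-centre of relay in rail frame (X up from rail midline, Y from unit face to relay centre, Z out of rail face), mm, rad foot-raised
import sys
from plant import *
from h import *
np.set_printoptions(precision=4,suppress=True)
c,_=np.load("pics/plane.npy");F=R.from_euler("ZY",[.071,-.35]).as_matrix()
O=c+F@np.array([-20.0,-97.3,25.2])
zx=np.array([0,1,-.010]);zz=np.array([-.002,-.010,-1]);zz/=np.linalg.norm(zz);zy=np.cross(zz,zx);zy/=np.linalg.norm(zy);zx=np.cross(zy,zz)
Rrt=np.stack([zx,zy,zz],1)      # relay axes in tool
prt=np.array([0,0,37.7])        # seat centre in tool
s=get_state();Rt=R.from_rotvec(s["tcp_rot"]).as_matrix();pt=np.array(s["ee_pos"])
def cur():
    Rr=F.T@Rt@Rrt;P=F.T@(pt+Rt@prt-O)
    th=np.arctan2(-Rr[2,0],Rr[0,0]);lip=P+Rr@[15,0,-4];foot=P+Rr@[-17,0,0]
    f=F.T@s["contact_force"]
    print("t %.2f now X %.2f Y %.2f Z %.2f th %.4f | yaw %.4f roll %.4f | lip x %.2f z %.2f foot z %.2f | F rail %s w %.3f"%(s["time"],*P,th,Rr[1,0],Rr[2,1],lip[0],lip[2],foot[2],f,s["width"]))
cur()
if len(sys.argv)>4:
    X,Y,Z,th=map(float,sys.argv[1:5])
    Rr=F@R.from_euler("y",th).as_matrix()
    Rtt=Rr@Rrt.T;ptt=O+F@np.array([X,Y,Z])-Rtt@prt
    print("shift m",(ptt-pt)/1000,"turn deg",np.degrees(R.from_matrix(Rtt@Rt.T).as_rotvec()))
E
python3 plan.py 7.9 30 30 0.36
```

```text
t 4.65 now X 57.04 Y 23.45 Z 133.99 th 0.3383 | yaw 0.0002 roll 0.0069 | lip x 69.86 z 125.24 foot z 139.64 | F rail [ 0.1925  0.968  -0.8527] w 0.512
shift m [-0.0101  0.0061 -0.1145] turn deg [-0.5002  1.208  -0.0143]
```

```bash
python3 -m creep '[{"dx":-0.0101,"dy":0.0061,"dz":-0.04,"wx":-0.5,"wy":1.2,"wz":0,"claw":-1},{"dx":-0.0101,"dy":0.0061,"dz":-0.08,"wx":-0.5,"wy":1.2,"wz":0,"claw":-1},{"dx":-0.0101,"dy":0.0061,"dz":-0.1145,"wx":-0.5,"wy":1.2,"wz":0,"claw":-1},{"dx":-0.0101,"dy":0.0061,"dz":-0.1145,"wx":-0.5,"wy":1.2,"wz":0,"claw":-1},{"dx":-0.0101,"dy":0.0061,"dz":-0.1145,"wx":-0.5,"wy":1.2,"wz":0,"claw":-1}]' 60; python3 plan.py 7.9 30 6 0.36; python3 look.py w6; python3 relay.py w6
python3 - <<'E'
from plant import *
import cv2
im,d=snapshot("scene");cv2.imwrite("pics/s6.png",cv2.resize(im[150:310,40:290],None,fx=3,fy=3,interpolation=2))
E
```

```text
time: 5.28
ee_pos: [535.5, -143.4, 192.0]
tcp_rot: [-2.132, -2.292, 0.024]
contact_force: [0.3, -0.4, -1.2]
width: 0.511
t 5.28 now X 9.01 Y 30.26 Z 30.97 th 0.3587 | yaw 0.0010 roll 0.0001 | lip x 21.65 z 21.96 foot z 36.93 | F rail [-0.1409 -0.3976 -1.2436] w 0.511
shift m [ 0.0076  0.0003 -0.0238] turn deg [ 0.0068  0.0773 -0.0564]
5.275 [ 535.503 -143.433  192.035] [-0.163  0.503  0.439  1.832 -0.259  0.882  0.469] [ 0.321 -0.376 -1.217] 0.5109023878755717
[[-0.072  0.997 -0.018]
 [ 0.997  0.072 -0.004]
 [-0.002 -0.019 -1.   ]]
nose [  0.537  -0.7   -20.615] [-0.001 -0.008 -1.   ] 0.4376273015339313 3754 tool x,y range [-15.518 -19.292 -21.494  15.323  18.486 -19.722]
shoulderL [  8.718 -36.336   2.691] [-0.01  -0.012 -1.   ] 0.4415545032320082 433 tool x,y range [  2.496 -43.119   1.835  14.367 -29.061   3.578]
shoulderR [ 9.202 35.559  1.843] [ 0.028  0.036 -0.999] 0.38850220254813056 326 tool x,y range [ 3.205 30.777  0.984 14.751 40.597  2.635]
shoulders [[  0.278 -45.292  -3.488]
 [ 13.564  -0.114   2.397]
 [ 17.797  42.977   5.771]]
```

View pics/w6.png

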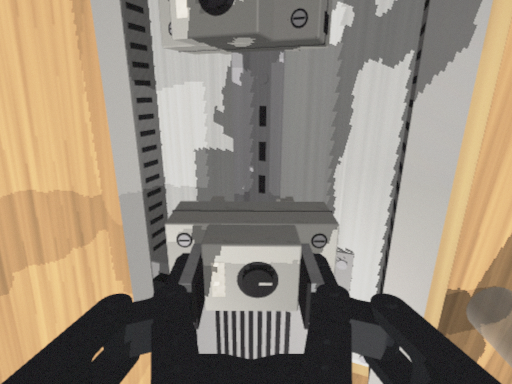

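View pics/s6.png

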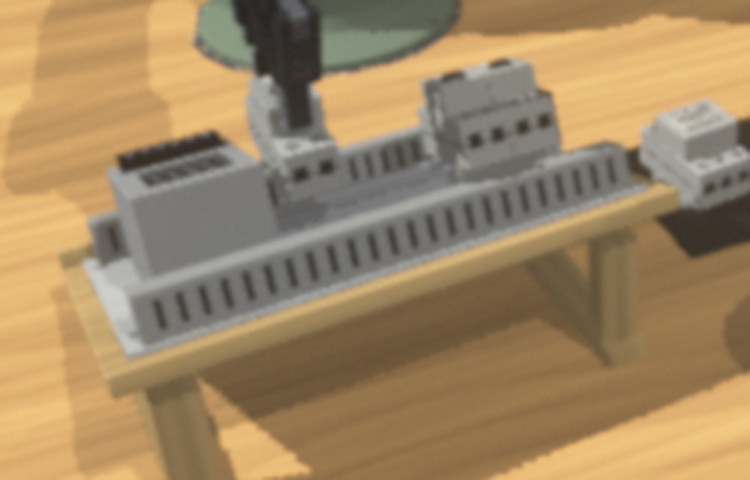

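The wrist view shows the rail at (262,60–195) running under the held relay. The scene view shows the relay hovering over the gap, clear of the unit. I refit the rail from this nearer view.

```bash
python3 fit3.py w6; python3 plan.py 7.9 30 6 0.36
```

```text
plate in L [ 38.51 -12.04   0.34] [ 0. -0.  1.] 0.5187706586283147 11321
F [[ 0.94 -0.07 -0.34]
 [ 0.07  1.   -0.02]
 [ 0.34  0.    0.94]]
far [ 0.01 97.09] [ 0.  71.5] mid 84.29379454287908 wid 25.5902229474853 h-h0 30.950147745584594 y -45.31486435747762 57.20815235850719
near [   0.   -118.09] [  -0.   -144.36] mid -131.2265853678527 wid 26.27154603906976 h-h0 31.030502169491758 y -72.18253057610978 75.70662323390094
rail [ 0.07 -3.27] [ -0.   -38.07] mid -20.673638197177365 wid 34.80235828263593 h-h0 24.95018210250751 y -60.45823097948719 38.47954110610172
fitted right y [37.96 38.04]
unit? 313 [-102.92  -92.73  -80.66]
t 5.38 now X 9.27 Y 30.05 Z 31.12 th 0.3577 | yaw 0.0007 roll -0.0000 | lip x 21.92 z 22.13 foot z 37.08 | F rail [ 0.0867 -0.5315 -1.8041] w 0.510
shift m [ 0.0074  0.0005 -0.0241] turn deg [ 0.0063  0.1335 -0.0401]
```

```bash
python3 -m creep '[{"dx":0.0025,"dy":0.0003,"dz":-0.01,"wx":0,"wy":0.1,"wz":0,"claw":-1},{"dx":0.005,"dy":0.0003,"dz":-0.019,"wx":0,"wy":0.1,"wz":0,"claw":-1},{"dx":0.005,"dy":0.0003,"dz":-0.019,"wx":0,"wy":0.1,"wz":0,"claw":-1}]' 60; python3 plan.py 8 30 6 0.36
```

```text
time: 5.75
ee_pos: [540.4, -143.2, 172.4]
tcp_rot: [-2.132, -2.29, 0.026]
contact_force: [0.3, -0.2, -2.0]
width: 0.514
t 5.75 now X 6.83 Y 30.14 Z 10.87 th 0.3608 | yaw 0.0008 roll 0.0003 | lip x 19.45 z 1.83 foot z 16.87 | F rail [-0.4337 -0.2089 -2.0021] w 0.514
shift m [ 0.0027  0.0001 -0.0042] turn deg [ 0.0003 -0.0452 -0.0451]
```

```bash
python3 -m creep '[{"dx":0.0025,"dy":0,"dz":-0.0005,"wx":0,"wy":0,"wz":0,"claw":-1},{"dx":0.0029,"dy":0,"dz":-0.002,"wx":0,"wy":0,"wz":0,"claw":-1},{"dx":0.0029,"dy":0,"dz":-0.0042,"wx":0,"wy":0,"wz":0,"claw":-1},{"dx":0.0029,"dy":0,"dz":-0.0042,"wx":0,"wy":0,"wz":0,"claw":-1}]' 60; python3 plan.py 2 30 6 0.36
```

```text
time: 6.25
ee_pos: [543.2, -143.2, 168.1]
tcp_rot: [-2.131, -2.29, 0.026]
contact_force: [-0.7, -0.7, -0.2]
width: 0.513
t 6.25 now X 7.96 Y 29.97 Z 5.85 th 0.3610 | yaw 0.0007 roll 0.0004 | lip x 20.58 z -3.19 foot z 11.86 | F rail [-0.7445 -0.6642  0.0789] w 0.513
shift m [-0.0057 -0.0004 -0.0019] turn deg [-0.0049 -0.0572 -0.0407]
```

```bash
python3 -m creep '[{"dx":-0.0014,"dy":-0.0001,"dz":-0.0005,"wx":0,"wy":0,"wz":0,"claw":-1},{"dx":-0.0028,"dy":-0.0002,"dz":-0.001,"wx":0,"wy":0,"wz":0,"claw":-1},{"dx":-0.0038,"dy":-0.0003,"dz":-0.0013,"wx":0,"wy":0,"wz":0,"claw":-1},{"dx":-0.0038,"dy":-0.0003,"dz":-0.0013,"wx":0,"wy":0,"wz":0,"claw":-1}]' 60; python3 plan.py 2 30 6 0.36
```

```text
time: 6.75
ee_pos: [539.4, -143.5, 166.8]
tcp_rot: [-2.132, -2.29, 0.026]
contact_force: [0.4, -0.1, -0.4]
width: 0.514
t 6.75 now X 3.88 Y 29.91 Z 5.98 th 0.3609 | yaw 0.0006 roll 0.0003 | lip x 16.50 z -3.06 foot z 11.99 | F rail [ 0.2722 -0.1159 -0.5238] w 0.514
shift m [-0.0018 -0.     -0.0006] turn deg [-0.0034 -0.0543 -0.0361]
```

```bash
python3 -m creep '[{"dx":-0.0009,"dy":-0.0001,"dz":-0.0003,"wx":0,"wy":0,"wz":0,"claw":-1},{"dx":-0.0018,"dy":-0.0001,"dz":-0.0006,"wx":0,"wy":0,"wz":0,"claw":-1},{"dx":-0.0018,"dy":-0.0001,"dz":-0.0006,"wx":0,"wy":0,"wz":0,"claw":-1}]' 60; python3 plan.py 2 30 6 0.36
```

```text
time: 7.12
ee_pos: [537.5, -143.6, 166.2]
tcp_rot: [-2.132, -2.29, 0.026]
contact_force: [0.2, 0.1, -0.8]
width: 0.516
t 7.12 now X 1.91 Y 29.96 Z 6.05 th 0.3610 | yaw 0.0006 roll 0.0004 | lip x 14.53 z -2.99 foot z 12.06 | F rail [-0.0533  0.0952 -0.7813] w 0.516
shift m [ 0.0001  0.0001 -0.    ] turn deg [-0.0058 -0.0579 -0.0364]
```

```bash
python3 -m creep '[{"dx":-0.0006,"dy":0,"dz":-0.0002,"wx":0,"wy":0,"wz":0,"claw":-1},{"dx":-0.0011,"dy":-0.0001,"dz":-0.0004,"wx":0,"wy":0,"wz":0,"claw":-1},{"dx":-0.0011,"dy":-0.0001,"dz":-0.0004,"wx":0,"wy":0,"wz":0,"claw":-1}]' 60; python3 plan.py 1 30 6 0.36
```

```text
time: 7.5
ee_pos: [536.8, -143.7, 166.0]
tcp_rot: [-2.132, -2.291, 0.025]
contact_force: [3.4, 0.6, -1.2]
width: 0.51
t 7.50 now X 1.24 Y 29.93 Z 6.07 th 0.3601 | yaw 0.0007 roll 0.0003 | lip x 13.87 z -2.95 foot z 12.06 | F rail [ 2.7978  0.3535 -2.304 ] w 0.510
shift m [-0.0002  0.0001 -0.0002] turn deg [-0.002  -0.0042 -0.0422]
```

Contact came at X=1.24 with about 3 N, within 0.3 mm of where the slot's wall should meet the flange. The lip is at z -2.95 and x 13.9, so it is hooked. Next I tilt in steps, pivoting at the flange.

```bash
python3 plan.py 0.84 30 4.97 0.27; python3 plan.py 0.27 30 3.56 0.18
```

```text
t 7.50 now X 1.24 Y 29.93 Z 6.07 th 0.3601 | yaw 0.0007 roll 0.0003 | lip x 13.87 z -2.95 foot z 12.06 | F rail [ 2.7978  0.3535 -2.304 ] w 0.510
shift m [-0.0034 -0.0002 -0.0013] turn deg [ 0.3657 -5.1477 -0.0422]
t 7.50 now X 1.24 Y 29.93 Z 6.07 th 0.3601 | yaw 0.0007 roll 0.0003 | lip x 13.87 z -2.95 foot z 12.06 | F rail [ 2.7978  0.3535 -2.304 ] w 0.510
shift m [-0.0068 -0.0004 -0.0032] turn deg [  0.7334 -10.2912  -0.0423]
```

```bash
python3 -m creep '[{"dx":-0.0008,"dy":-0.0001,"dz":-0.0003,"wx":0.09,"wy":-1.29,"wz":0,"claw":-1},{"dx":-0.0017,"dy":-0.0001,"dz":-0.0006,"wx":0.18,"wy":-2.58,"wz":0,"claw":-1},{"dx":-0.0026,"dy":-0.0002,"dz":-0.001,"wx":0.27,"wy":-3.87,"wz":0,"claw":-1},{"dx":-0.0034,"dy":-0.0002,"dz":-0.0013,"wx":0.37,"wy":-5.15,"wz":0,"claw":-1},{"dx":-0.0034,"dy":-0.0002,"dz":-0.0013,"wx":0.37,"wy":-5.15,"wz":0,"claw":-1}]' 60; python3 plan.py 0.27 30 3.56 0.18
```

```text
time: 8.12
ee_pos: [533.3, -143.9, 164.9]
tcp_rot: [2.106, 2.262, 0.078]
contact_force: [2.6, -0.3, -1.8]
width: 0.511
t 8.12 now X 0.79 Y 29.93 Z 5.13 th 0.2690 | yaw 0.0005 roll 0.0003 | lip x 14.19 z -2.71 foot z 9.65 | F rail [ 1.7883 -0.4432 -2.6003] w 0.511
shift m [-0.0033 -0.0002 -0.002 ] turn deg [ 0.3532 -5.0895 -0.028 ]
```

```bash
python3 -m creep '[{"dx":-0.0008,"dy":-0.0001,"dz":-0.0006,"wx":0.09,"wy":-1.27,"wz":0,"claw":-1},{"dx":-0.0016,"dy":-0.0001,"dz":-0.0012,"wx":0.18,"wy":-2.54,"wz":0,"claw":-1},{"dx":-0.0025,"dy":-0.0002,"dz":-0.0017,"wx":0.27,"wy":-3.82,"wz":0,"claw":-1},{"dx":-0.0033,"dy":-0.0002,"dz":-0.0022,"wx":0.35,"wy":-5.1,"wz":0,"claw":-1},{"dx":-0.0033,"dy":-0.0002,"dz":-0.0022,"wx":0.35,"wy":-5.1,"wz":0,"claw":-1}]' 60; python3 plan.py -0.18 30 1.8 0.09
```

```text
time: 8.75
ee_pos: [529.9, -144.2, 162.8]
tcp_rot: [2.062, 2.214, 0.177]
contact_force: [3.3, 0.4, -1.0]
width: 0.511
t 8.75 now X 0.18 Y 29.92 Z 3.58 th 0.1789 | yaw 0.0001 roll 0.0001 | lip x 14.23 z -3.02 foot z 6.61 | F rail [ 2.7864  0.1174 -2.1211] w 0.511
shift m [-0.003  -0.0001 -0.0025] turn deg [ 0.356  -5.0823 -0.0073]
```

```bash
python3 -m creep '[{"dx":-0.0007,"dy":0,"dz":-0.0006,"wx":0.09,"wy":-1.27,"wz":0,"claw":-1},{"dx":-0.0014,"dy":0,"dz":-0.0013,"wx":0.18,"wy":-2.54,"wz":0,"claw":-1},{"dx":-0.0021,"dy":-0.0001,"dz":-0.0019,"wx":0.27,"wy":-3.82,"wz":0,"claw":-1},{"dx":-0.0029,"dy":-0.0001,"dz":-0.0025,"wx":0.35,"wy":-5.1,"wz":0,"claw":-1},{"dx":-0.0029,"dy":-0.0001,"dz":-0.0025,"wx":0.35,"wy":-5.1,"wz":0,"claw":-1}]' 60; python3 plan.py -0.5 30 0 0.0
```

```text
time: 9.38
ee_pos: [526.8, -144.3, 160.2]
tcp_rot: [2.016, 2.163, 0.271]
contact_force: [1.8, 0.6, -2.0]
width: 0.513
t 9.38 now X -0.25 Y 29.99 Z 1.75 th 0.0891 | yaw -0.0003 roll 0.0000 | lip x 14.34 z -3.57 foot z 3.26 | F rail [ 1.0195  0.5191 -2.4876] w 0.513
shift m [-0.0028 -0.0002 -0.0027] turn deg [ 0.3546 -5.0936  0.0154]
```

```bash
python3 -m creep '[{"dx":-0.0006,"dy":0,"dz":-0.0006,"wx":0.09,"wy":-1.27,"wz":0,"claw":-1},{"dx":-0.0012,"dy":0,"dz":-0.0013,"wx":0.18,"wy":-2.54,"wz":0,"claw":-1},{"dx":-0.002,"dy":-0.0001,"dz":-0.002,"wx":0.27,"wy":-3.82,"wz":0,"claw":-1},{"dx":-0.0027,"dy":-0.0001,"dz":-0.0027,"wx":0.35,"wy":-5.1,"wz":0,"claw":-1},{"dx":-0.0027,"dy":-0.0001,"dz":-0.0027,"wx":0.35,"wy":-5.1,"wz":0,"claw":-1}]' 60; python3 plan.py -0.5 30 -0.5 -0.02; python3 -c "
from plant import *
print(get_state()['moment'])"
```

```text
time: 10.0
ee_pos: [524.0, -144.7, 157.7]
tcp_rot: [1.968, 2.11, 0.362]
contact_force: [0.3, 0.7, -1.3]
width: 0.512
t 10.00 now X -0.41 Y 29.85 Z 0.11 th -0.0010 | yaw -0.0009 roll -0.0002 | lip x 14.59 z -3.87 foot z 0.10 | F rail [-0.13    0.6743 -1.3417] w 0.512
shift m [-0.0006  0.0001 -0.0009] turn deg [ 0.0695 -1.0886  0.0507]
[0.04193823 0.26799366 0.01379457]
```

```bash
python3 look.py w7; python3 relay.py w7; python3 - <<'E'
from plant import *
import cv2
im,d=snapshot("scene");cv2.imwrite("pics/s7.png",cv2.resize(im[150:310,40:290],None,fx=3,fy=3,interpolation=2))
E
```

```text
10.0 [ 523.978 -144.663  157.657] [ 0.085  0.387  0.165  2.158 -0.537  0.313  0.786] [ 0.289  0.697 -1.305] 0.5121883668717814
[[-0.069  0.94   0.334]
 [ 0.998  0.066  0.022]
 [-0.002  0.334 -0.942]]
nose [  0.664  -0.806 -21.083] [-0.002 -0.008 -1.   ] 0.4249705873523196 3697 tool x,y range [-15.358 -19.365 -21.957  15.317  18.336 -20.224]
shoulderL [  8.912 -36.318   2.283] [-0.008 -0.017 -1.   ] 0.4300574498255065 438 tool x,y range [  2.558 -43.211   1.478  14.454 -29.089   3.16 ]
shoulderR [ 8.957 35.543  1.313] [ 0.007  0.079 -0.997] 0.48571076873315894 355 tool x,y range [ 2.956 30.625  0.246 14.71  40.375  2.479]
shoulders [[  0.259 -45.542  -3.509]
 [ 13.549   0.305   1.98 ]
 [ 17.774  42.909   5.681]]
```

View pics/w7.png

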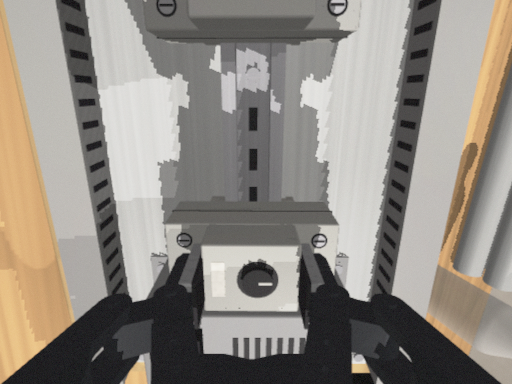

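View pics/s7.png

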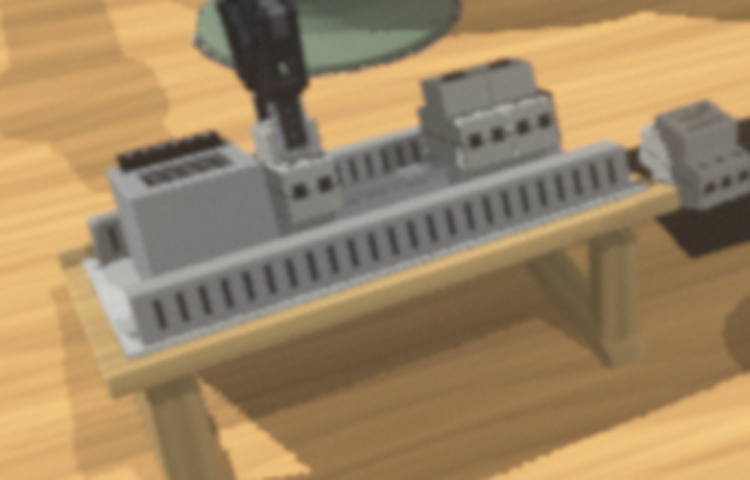

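The relay looks aligned with the rail. It sits about 0.45 mm higher in the grip, so the seat has met the rail. I press gently to make sure the clip is home.

```bash
python3 -m creep '[{"dx":-0.0002,"dy":0.0001,"dz":-0.0004,"wx":0.02,"wy":-0.4,"wz":0.02,"claw":-1},{"dx":-0.0004,"dy":0.0001,"dz":-0.0008,"wx":0.05,"wy":-0.8,"wz":0.05,"claw":-1},{"dx":-0.0005,"dy":0.0001,"dz":-0.0011,"wx":0.07,"wy":-1.2,"wz":0.05,"claw":-1},{"dx":-0.0005,"dy":0.0001,"dz":-0.0011,"wx":0.07,"wy":-1.2,"wz":0.05,"claw":-1}]' 60; python3 plan.py -0.5 30 0 0; python3 -c "
from plant import *
print(get_state()['moment'])"
```

```text
time: 10.6
ee_pos: [523.6, -144.7, 157.3]
tcp_rot: [1.955, 2.099, 0.382]
contact_force: [-10.4, 1.5, 21.7]
width: 0.513
t 10.60 now X -0.12 Y 29.79 Z -0.10 th -0.0222 | yaw -0.0000 roll -0.0003 | lip x 14.96 z -3.77 foot z -0.48 | F rail [-2.1472  2.2421 23.9231] w 0.513
shift m [0.0004 0.0002 0.0003] turn deg [-0.0761  1.2719  0.0056]
[0.25617454 1.30765717 0.12523702]
```

24 N at the wrist is more than intended, so I relieve it at once.

```bash
python3 -m creep '[{"dx":0.0001,"dy":0.0,"dz":0.0005,"wx":-0.05,"wy":0.8,"wz":0,"claw":-1},{"dx":0.0002,"dy":0.0,"dz":0.0006,"wx":-0.07,"wy":1.1,"wz":0,"claw":-1}]' 60; python3 plan.py -0.5 30 0 0; python3 -c "
from plant import *
print(get_state()['moment'])"; python3 look.py w8; python3 relay.py w8
```

```text
time: 10.85
ee_pos: [523.9, -144.7, 157.9]
tcp_rot: [1.966, 2.111, 0.363]
contact_force: [0.5, 1.0, -0.7]
width: 0.518
t 10.85 now X -0.35 Y 29.86 Z 0.34 th -0.0026 | yaw 0.0003 roll -0.0002 | lip x 14.66 z -3.62 foot z 0.30 | F rail [ 0.2783  0.9577 -0.8677] w 0.518
shift m [ 0.0001  0.0001 -0.0003] turn deg [ 0.0029  0.1519 -0.012 ]
[0.00456178 0.1541072  0.00463159]
10.85 [ 523.897 -144.658  157.874] [ 0.086  0.386  0.163  2.16  -0.54   0.312  0.791] [ 0.49   0.995 -0.72 ] 0.5180356108362413
[[-0.07   0.939  0.335]
 [ 0.998  0.067  0.022]
 [-0.002  0.336 -0.942]]
nose [  0.523  -0.85  -21.115] [-0.001 -0.007 -1.   ] 0.42788767396230354 3667 tool x,y range [-15.405 -19.499 -21.973  15.335  18.315 -20.24 ]
shoulderL [  8.875 -36.376   2.253] [-0.   -0.02 -1.  ] 0.49324232386212497 458 tool x,y range [  2.428 -43.068   1.247  14.271 -29.135   3.249]
shoulderR [ 9.151 35.489  1.342] [ 0.016  0.026 -1.   ] 0.4478142466464955 341 tool x,y range [ 3.014 30.692  0.443 14.687 40.316  2.249]
shoulders [[  0.272 -45.51   -3.417]
 [ 13.543  -0.25    1.949]
 [ 17.752  42.771   5.635]]
```

```bash
python3 -m creep '[{"dx":0,"dy":0,"dz":0.0003,"wx":-0.1,"wy":1.3,"wz":0,"claw":-1},{"dx":0.0001,"dy":0.0,"dz":0.0006,"wx":-0.18,"wy":2.6,"wz":0,"claw":-1},{"dx":0.0001,"dy":0.0,"dz":0.0006,"wx":-0.18,"wy":2.6,"wz":0,"claw":-1}]' 60; python3 plan.py -0.4 30 0.2 0; python3 -c "
from plant import *
print(get_state()['moment'])"; python3 look.py w9; python3 relay.py w9
```

```text
time: 11.28
ee_pos: [525.3, -144.4, 158.4]
tcp_rot: [1.989, 2.137, 0.318]
contact_force: [9.4, -0.3, -10.0]
width: 0.512
t 11.28 now X -0.51 Y 29.99 Z 0.41 th 0.0419 | yaw 0.0015 roll -0.0007 | lip x 14.31 z -4.21 foot z 1.13 | F rail [  5.3074  -0.9936 -12.6241] w 0.512
shift m [-0.0013 -0.0001 -0.0007] turn deg [ 0.2415 -2.3906 -0.0657]
[-0.07982809 -1.80669702 -0.07503877]
11.275 [ 525.306 -144.402  158.414] [ 0.021  0.4    0.234  2.125 -0.488  0.377  0.73 ] [  9.361  -0.33  -10.039] 0.5121484886807303
[[-0.072  0.953  0.293]
 [ 0.997  0.069  0.018]
 [-0.003  0.294 -0.956]]
nose [  0.508  -0.851 -20.987] [-0.002 -0.013 -1.   ] 0.4166311764887921 3640 tool x,y range [-15.565 -19.457 -21.88   15.241  18.353 -20.093]
shoulderL [  8.629 -36.473   2.431] [ 0.004 -0.021 -1.   ] 0.43506653596976635 443 tool x,y range [  2.411 -43.252   1.605  14.302 -29.27    3.269]
shoulderR [ 9.158 35.556  1.356] [ 0.028  0.057 -0.998] 0.3910574986598299 322 tool x,y range [ 3.2   30.551  0.437 14.756 40.491  2.184]
shoulders [[  0.074 -45.459  -3.59 ]
 [ 13.525   0.278   2.081]
 [ 17.755  43.005   5.692]]
```

Lifting the foot met a firm pull of 12.6 N and -1.8 Nm, so the clip is latched. I go back to the neutral pose and then slide right.

```bash
python3 -m creep '[{"dx":-0.0006,"dy":0,"dz":-0.0003,"wx":0.1,"wy":-1.2,"wz":0,"claw":-1},{"dx":-0.0013,"dy":0,"dz":-0.0006,"wx":0.2,"wy":-2.35,"wz":-0.06,"claw":-1},{"dx":-0.0013,"dy":0,"dz":-0.0006,"wx":0.2,"wy":-2.35,"wz":-0.06,"claw":-1}]' 60; python3 plan.py -0.4 20 0.25 0; python3 -c "
from plant import *
print(get_state()['moment'])"
```

```text
time: 11.7
ee_pos: [523.9, -144.4, 157.9]
tcp_rot: [1.968, 2.111, 0.361]
contact_force: [2.4, 0.3, -1.5]
width: 0.508
t 11.70 now X -0.42 Y 30.07 Z 0.41 th -0.0005 | yaw -0.0004 roll -0.0004 | lip x 14.58 z -3.58 foot z 0.40 | F rail [ 1.7279  0.1789 -2.2269] w 0.508
shift m [ 0.0008 -0.0101 -0.0001] turn deg [0.0115 0.0275 0.0273]
[ 0.2292765  -0.09109294  0.15923023]
```

```bash
python3 -m creep '[{"dx":0.0002,"dy":-0.0025,"dz":-0.0001,"wx":0,"wy":0,"wz":0,"claw":-1},{"dx":0.0004,"dy":-0.005,"dz":-0.0001,"wx":0,"wy":0,"wz":0,"claw":-1},{"dx":0.0006,"dy":-0.0075,"dz":-0.0001,"wx":0,"wy":0,"wz":0,"claw":-1},{"dx":0.0007,"dy":-0.0095,"dz":-0.0001,"wx":0,"wy":0,"wz":0,"claw":-1},{"dx":0.0007,"dy":-0.0095,"dz":-0.0001,"wx":0,"wy":0,"wz":0,"claw":-1}]' 60; python3 plan.py -0.4 18 0.25 0; python3 look.py w10;  python3 -c "
from plant import *
print(get_state()['moment'])"; python3 relay.py w10
```

```text
time: 12.32
ee_pos: [524.6, -154.2, 157.8]
tcp_rot: [1.968, 2.111, 0.361]
contact_force: [1.8, -0.5, -0.6]
width: 0.513
t 12.32 now X -0.40 Y 20.27 Z 0.29 th -0.0006 | yaw -0.0006 roll -0.0007 | lip x 14.60 z -3.70 foot z 0.28 | F rail [ 1.4236 -0.5896 -1.1351] w 0.513
shift m [ 0.0002 -0.0023 -0.    ] turn deg [0.0216 0.0333 0.0436]
12.325 [ 524.622 -154.206  157.835] [ 0.108  0.392  0.162  2.149 -0.542  0.322  0.809] [ 1.764 -0.466 -0.578] 0.5128056970087349
[[-0.069  0.94   0.333]
 [ 0.998  0.066  0.021]
 [-0.002  0.334 -0.943]]
[-0.1963033  -0.05456889 -0.04448755]
nose [  0.489  -0.733 -21.042] [-0.    -0.008 -1.   ] 0.41388525856817554 3630 tool x,y range [-15.396 -19.45  -21.897  15.293  18.388 -20.201]
shoulderL [  8.952 -36.314   2.298] [-0.008 -0.018 -1.   ] 0.4526879368198345 458 tool x,y range [  2.391 -43.026   1.429  14.396 -29.156   3.203]
shoulderR [ 9.01  35.497  1.307] [ 0.007  0.04  -0.999] 0.47960810001959076 361 tool x,y range [ 2.899 30.604  0.342 14.78  40.374  2.295]
shoulders [[  0.143 -45.438  -3.629]
 [ 13.546  -0.186   2.014]
 [ 17.723  42.776   5.701]]
```

View pics/w10.png

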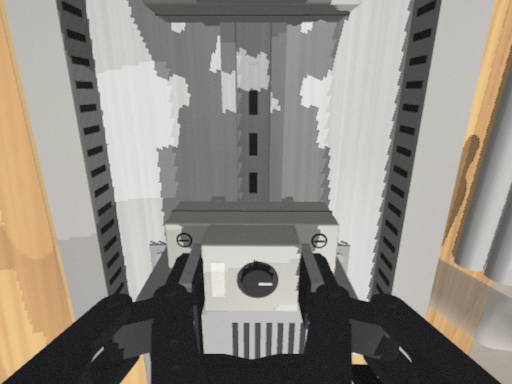

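The relay slides freely, with the rail straight behind it and the unit's grille just below it in the picture. I creep up to the face.

```bash
python3 -m creep '[{"dx":0,"dy":-0.0006,"dz":0,"wx":0,"wy":0,"wz":0,"claw":-1},{"dx":0.0001,"dy":-0.0012,"dz":0,"wx":0,"wy":0,"wz":0,"claw":-1},{"dx":0.0001,"dy":-0.0017,"dz":0,"wx":0,"wy":0,"wz":0,"claw":-1},{"dx":0.0001,"dy":-0.0017,"dz":0,"wx":0,"wy":0,"wz":0,"claw":-1}]' 60; python3 plan.py -0.4 18 0.25 0
```

```text
time: 12.88
ee_pos: [524.7, -155.9, 157.9]
tcp_rot: [1.968, 2.111, 0.361]
contact_force: [1.7, 0.2, -0.5]
width: 0.515
t 12.88 now X -0.40 Y 18.61 Z 0.32 th -0.0006 | yaw -0.0006 roll -0.0007 | lip x 14.60 z -3.68 foot z 0.31 | F rail [ 1.4442  0.0411 -1.0269] w 0.515
shift m [ 0.0001 -0.0006 -0.0001] turn deg [0.0224 0.0356 0.0432]
```

```bash
python3 -m creep '[{"dx":0,"dy":-0.0004,"dz":0,"wx":0,"wy":0,"wz":0,"claw":-1},{"dx":0.0001,"dy":-0.0008,"dz":0,"wx":0,"wy":0,"wz":0,"claw":-1},{"dx":0.0001,"dy":-0.0008,"dz":0,"wx":0,"wy":0,"wz":0,"claw":-1}]' 60; python3 plan.py -0.4 18 0.25 0
```

```text
time: 13.25
ee_pos: [524.7, -156.1, 157.8]
tcp_rot: [1.968, 2.112, 0.361]
contact_force: [-0.9, 5.1, 2.6]
width: 0.513
t 13.25 now X -0.41 Y 18.46 Z 0.30 th -0.0003 | yaw 0.0000 roll 0.0003 | lip x 14.59 z -3.70 foot z 0.29 | F rail [0.3956 5.1876 2.6259] w 0.513
shift m [ 0.0001 -0.0004 -0.    ] turn deg [-0.0163  0.0154 -0.0069]
```

A 5.2 N side force appeared as it stopped at Y=18.46, so the relay is flush against the unit. I release and withdraw along the tool axis.

```bash
python3 -m creep '[{"dx":0,"dy":0.0,"dz":0,"wx":0,"wy":0,"wz":0,"claw":0.4},{"dx":0,"dy":0,"dz":0,"wx":0,"wy":0,"wz":0,"claw":0.8},{"dx":0,"dy":0,"dz":0,"wx":0,"wy":0,"wz":0,"claw":0.8},{"dx":0,"dy":0,"dz":0,"wx":0,"wy":0,"wz":0,"claw":0.8}]' 60; python3 plan.py; python3 look.py w11; python3 relay.py w11
```

```text
time: 13.75
ee_pos: [524.7, -156.2, 157.8]
tcp_rot: [1.968, 2.112, 0.361]
contact_force: [0.2, -0.2, 0.1]
width: 0.902
t 13.75 now X -0.49 Y 18.33 Z 0.30 th -0.0002 | yaw -0.0001 roll 0.0002 | lip x 14.51 z -3.70 foot z 0.30 | F rail [ 0.1889 -0.2224  0.0512] w 0.902
13.75 [ 524.682 -156.174  157.813] [ 0.115  0.393  0.16   2.146 -0.542  0.325  0.815] [ 0.175 -0.21   0.113] 0.9020737146452671
[[-0.07   0.94   0.333]
 [ 0.998  0.067  0.022]
 [-0.002  0.334 -0.943]]
nose [  0.114  -0.706 -20.571] [-0.006 -0.008 -1.   ] 0.4308311501472448 3693 tool x,y range [-15.817 -19.482 -21.462  15.084  18.462 -19.688]
shoulderL [  8.26  -36.23    2.639] [-0.013 -0.019 -1.   ] 0.44284347902336957 492 tool x,y range [  2.373 -43.249   1.769  14.189 -29.285   3.506]
shoulderR [ 8.727 35.7    1.839] [ 0.004  0.028 -1.   ] 0.5082747489298535 368 tool x,y range [ 2.697 30.729  0.843 14.506 40.581  2.846]
shoulders [[ -0.216 -45.312  -3.63 ]
 [ 12.709  -0.185   2.378]
 [ 17.935  42.939   5.465]]
```

View pics/w11.png

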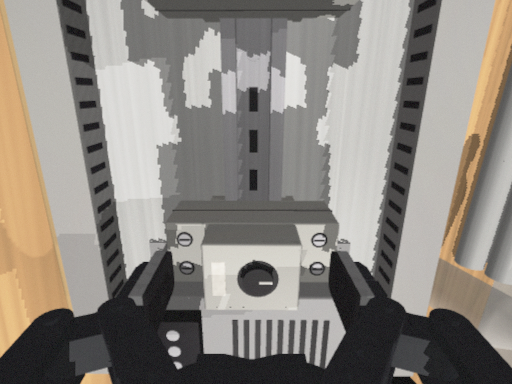

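The pads stand clear of the nose on both sides at (150,290) and (350,290). The relay settled 0.5 mm down onto the rail. I withdraw.

```bash
python3 -m creep '[{"dx":-0.01,"dy":-0.0007,"dz":0.028,"wx":0,"wy":0,"wz":0,"claw":0.8},{"dx":-0.023,"dy":-0.0015,"dz":0.066,"wx":0,"wy":0,"wz":0,"claw":0.8},{"dx":-0.04,"dy":-0.0026,"dz":0.113,"wx":0,"wy":0,"wz":0,"claw":0.8},{"dx":-0.05,"dy":-0.0033,"dz":0.142,"wx":0,"wy":0,"wz":0,"claw":0.8},{"dx":-0.05,"dy":-0.0033,"dz":0.142,"wx":0,"wy":0,"wz":0,"claw":0.8}]' 60; python3 look.py w12
python3 - <<'E'
from plant import *
from h import *
p=camera_params("top");im,d=snapshot("top");cv2.imwrite("pics/top12.png",im);np.save("pics/top12.npy",d)
im,d=snapshot("scene");cv2.imwrite("pics/s12.png",cv2.resize(im[150:310,40:290],None,fx=3,fy=3,interpolation=2))
E
```

```text
time: 14.42
ee_pos: [475.1, -159.7, 302.0]
tcp_rot: [1.965, 2.109, 0.365]
contact_force: [-0.1, 0.3, -0.7]
width: 0.902
14.425 [ 475.101 -159.719  302.001] [-0.074  0.089  0.385  2.091 -0.255  0.66   0.552] [-0.054  0.288 -0.722] 0.9020918172011524
[[-0.07   0.939  0.337]
 [ 0.998  0.067  0.022]
 [-0.002  0.338 -0.941]]
```

View pics/w12.png

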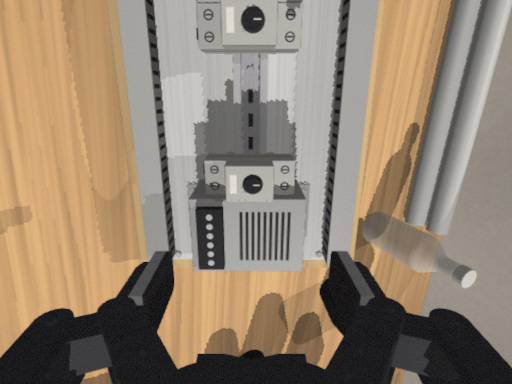

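View pics/s12.png

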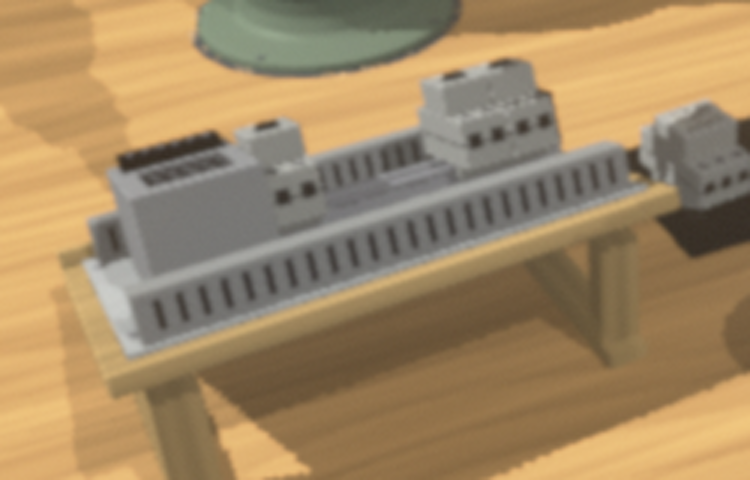

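View pics/top12.png

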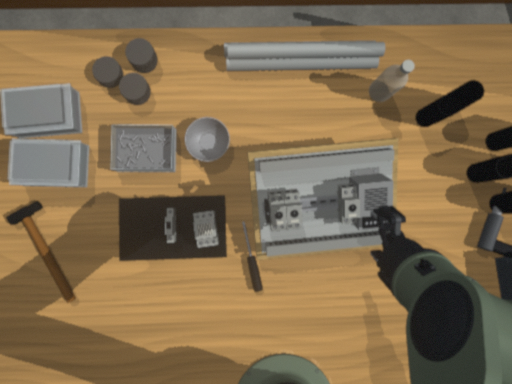

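The wrist view shows the relay at (252,180) seated square against the grey unit, in line with the fitted relay at (250,20). The other views show nothing else moved. Numeric check next.

```bash
python3 - <<'E'
import pickle
from h import *
np.set_printoptions(precision=4,suppress=True)
p,s=pickle.load(open("pics/w12.pkl","rb"));d=np.load("pics/w12.npy")
w=np.nan_to_num(cloud(p,d));c,_=np.load("pics/plane.npy");F=R.from_euler("ZY",[.071,-.35]).as_matrix();L=(w-c)@F
V,U=np.mgrid[0:384,0:512]
def pl(nm,k):
    P=L[k&(d>0)]
    for _ in range(8):
        A=np.c_[P[:,:2]-P[:,:2].mean(0),np.ones(len(P))];f=np.linalg.lstsq(A,P[:,2],rcond=None)[0];e=P[:,2]-A@f;P=P[abs(e)<max(.7,2*e.std())]
    print(nm,"h",f[2],"slopes",f[:2],"n",len(P),"mean",P.mean(0),"range",np.percentile(P[:,:2],[1,99],axis=0).ravel())
pl("nose",(U>230)&(U<270)&(V>166)&(V<196))
pl("shoulderfoot",(U>209)&(U<221)&(V>166)&(V<190))
pl("shoulderhook",(U>280)&(U<290)&(V>166)&(V<185))
pl("fit nose",(U>225)&(U<273)&(V>5)&(V<42))
pl("fit shoulderfoot",(U>204)&(U<216)&(V>8)&(V<45))
pl("unit top",(U>232)&(U<295)&(V>205)&(V<262))
pl("plate",(U>300)&(U<325)&(V>60)&(V<150))
# lateral edges
k=(d>0)&(abs(L[...,2]-83.7)<3)&(V>150)&(V<205)&(U>200)&(U<300);P=L[k];print("nose y",np.percentile(P[:,1],[1,99]),"x",np.percentile(P[:,0],[1,99]))
k=(d>0)&(abs(L[...,2]-60.8)<2.5)&(V>150)&(V<205)&(U>200)&(U<300);P=L[k];print("shoulder y",np.percentile(P[:,1],[1,99]),"x",np.percentile(P[:,0],[1,99]))
k=(d>0)&(abs(L[...,2]-73.4)<2)&(V>180)&(V<265)&(U>190)&(U<305);P=L[k];print("unit y",np.percentile(P[:,1],[1,99]))
# bystanders from top
a=np.load("pics/top0.npy");b=np.load("pics/top12.npy");A=cv2.imread("pics/top0.png");B=cv2.imread("pics/top12.png")
df=(cv2.absdiff(A,B).max(2)>40);df[:, 330:]=0;df[195:,100:160]=0;print("changed px elsewhere",df.sum(),[ (int(u),int(v)) for v,u in np.argwhere(df)[:10]])
E
```

```text
nose h 83.88644487580032 slopes [-0.002  -0.0003] n 832 mean [-20.9021 -75.3383  83.8915] range [-37.9367 -89.8246  -2.7166 -62.6742]
shoulderfoot h 60.88869757958859 slopes [-0.0329  0.0032] n 204 mean [-55.4677 -79.5266  60.8887] range [-60.9469 -91.1981 -50.3517 -68.1509]
shoulderhook h 61.01280648062311 slopes [-0.0266  0.0089] n 145 mean [ 14.2913 -77.0693  61.0128] range [ 10.0802 -85.7232  18.5669 -68.0534]
fit nose h 83.87589083902877 slopes [0.0017 0.0063] n 1249 mean [-21.4423  52.5559  83.8635] range [-39.2645  40.8062  -2.7718  65.4707]
fit shoulderfoot h 61.0213683654173 slopes [-0.0032  0.0129] n 339 mean [-54.8988  55.1038  61.0214] range [-59.7253  41.6563 -50.2536  68.4929]
unit top h 73.31631160727449 slopes [-0.0018  0.0013] n 3016 mean [  -6.8734 -134.6814   73.3157] range [ -37.5279 -166.3571   24.3274 -104.6772]
plate h 0.18437458896482842 slopes [-0.0018 -0.    ] n 1836 mean [ 48.6    -12.8601   0.1837] range [ 34.4706 -60.9073  63.6245  33.1737]
nose y [-95.8317 -61.4059] x [-43.4969   0.3201]
shoulder y [-97.284  -61.3752] x [-66.4144  23.0462]
unit y [-169.7672  -97.7158]
changed px elsewhere 6517 [(194, 181), (195, 181), (196, 181), (198, 181), (199, 181), (200, 181), (201, 181), (202, 181), (188, 182), (190, 182)]
```

The relay's height and level match the fitted ones within 0.15 mm, and the gap to the unit is ≤0.4 mm, within measuring trim. I hand in.

```bash
python3 - <<'E'
from h import *
a=np.load("pics/top0.npy");b=np.load("pics/top12.npy")
for n,(u,v) in dict(slim=(170,225),wide=(205,229),driver=(254,272),bowl=(207,140),tub=(143,149)).items():
    A=a[v-25:v+25,u-20:u+20];B=b[v-25:v+25,u-20:u+20];print(n,"median |dz|",round(float(np.median(abs(A-B))),2),"frac >6mm",round(float((abs(A-B)>6).mean()),3))
from plant import *
s=get_state();print(s["time"],s["contact_force"],abs(s["joint_vel"]).max());print(close_job())
E
```

```text
slim median |dz| 1.8 frac >6mm 0.029
wide median |dz| 1.76 frac >6mm 0.021
driver median |dz| 1.81 frac >6mm 0.025
bowl median |dz| 1.86 frac >6mm 0.035
tub median |dz| 1.77 frac >6mm 0.034
14.575 [ 0.01104569 -0.06294051 -0.11647834] 0.01221113101900294
the job is handed in; nothing more can be done
None
```

The relay is mounted on the rail, hard against the supply unit and released. I handed the job in at about 14.6 s; it returns no verdict. One push during the job was harder than intended (see the end).

**What I did:** I gripped the relay by its nose and found the rail about 2.6–2.8 mm above the plate's middle line with both cameras. I lowered the lip behind the upper edge with the foot raised 0.36 rad and felt the hook wall meet the rail at about 3 N. I then tilted it down to the snap and slid it right until 5 N of side force showed it was against the unit.

**Last checks:**
- **Clip:** a gentle lift of the foot was held back with about 12.6 N and 1.8 Nm, so it is latched.
- **Seating:** after release, the relay's front and shoulders are within about 0.15 mm of the fitted relays' heights, and its front is level.
- **Flush:** the measured gap to the unit is about 0.4 mm, inside the 1.5 mm limit.
- **Other objects:** the depth images before and after show no displacement of the other modules, screwdriver, bowl or tub. A colour comparison did flag changed pixels; they look like the arm's moved shadow, but I did not check that further.
- **Robot:** the arm is clear, with no contact force.

**What did not go to plan:**
- My extra seating push, made to be sure the clip was home, reached about 24 N at the wrist, well above the advised 3–12 N, before I backed off. I cannot tell whether the contact force passed the 35 N limit at that moment.
- My first move command was refused for missing keys and moved nothing.

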